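# Load the drying chest and lower its heavy cover

## Task

Put today's crystal samples away to dry: draw the chest's tray right out into the loading bay, stand every red-lidded sample jar upright on the tray, then push the tray fully home so the jars go in under the clear roof, and after that stand the white drying cartridge upright on the floor of the bay behind the tray. Finally bring the heavy cover over and lower it under control until it is fully shut, without ever letting it slam. Leave the other glassware, bottles and the loose cap where they are.

Things in the scene. Friction and masses are not known exactly. Their poses are not given: they have to be found in the camera images.
- chest: Grey open chest, fixed, 206 mm (x) by 310 mm (y), walls 8 mm thick, 90 mm high, floor 6 mm. Origin: centre of underside. From y = -155 to -42 mm a fixed clear roof covers it (90 to 100 mm up); from y = -42 to +147 is the loading bay, open above, 190 mm wide inside. With the tray home, the bay floor is free from y = +17 to +147: the cartridge may stand upright anywhere there.
- tray (a joint): Sliding aluminium tray in the chest, m: 0 = drawn right out into the bay (counts below 0.008), 0.118 = fully home under the roof (counts above 0.110). It grows towards the chest's -y and stays where it is left (friction about 1.5 N). It starts partly in.
- tray_floor (a point): Centre of the tray's jar area, on its floor's upper face, 12 mm above the table; moves with the tray, axes as the chest's; at chest x = 0, y = 33 mm when the tray is right out. The area is 184 mm (x) by 110 mm (y), with fences 40 mm high above this floor at its two y ends: room for four jars in two rows, for instance at x = +-42, y = +-27 mm.
- tray_tab (a point): Middle of the top edge of the tray's black upright grip tab: 30 mm wide (x), 10 mm thick (y), top 86 mm above the table, free 70 mm down; it stands at the tray's bay end, 92 mm (+y) from tray_floor.
- cover (a joint): Heavy dark steel cover (0.9 kg) of the bay, rad: 0 = shut on the chest's walls; 1.57 = upright; starts leaning back over the roof at about 2.1 (stop at 2.25). Stiff hinge: above about 0.7 it stays where it is left; below that its weight wins and it falls and slams unless held back. Slamming: moving shut faster than 0.7 rad/s while less than 0.25 rad open.
- cover_hinge (a point): Middle of the cover's hinge axis, at the roof's edge (chest y = -42 mm, 102 mm above the table); the axis is parallel to the chest's x. The cover plate is 206 mm wide and 197 mm long from the hinge, 12 mm thick (below the hinge axis when shut).
- cover_bar (a point): Middle of the cover's handle, a round steel bar 14 mm thick along the chest's x, 241 mm from the hinge, 6 mm below the cover's outer face; 102 mm clear between its two brackets, 37 mm gap to the plate's edge. It can be pinched from above, a finger either side, at every cover angle. Shut, it lies 97 mm above the table beyond the chest's +y end.
- jar1: Sample jar with a red lid, a cylinder 46 mm across and 70 mm high, 0.12 kg, heavy at the bottom; origin at the centre of its underside, z up along its axis. It may be absent (two to four jars are out).
- jar2: Sample jar with a red lid, a cylinder 46 mm across and 70 mm high, 0.12 kg, heavy at the bottom; origin at the centre of its underside, z up along its axis. It may be absent (two to four jars are out).
- jar3: Sample jar with a red lid, a cylinder 46 mm across and 70 mm high, 0.12 kg, heavy at the bottom; origin at the centre of its underside, z up along its axis. It may be absent (two to four jars are out).
- jar4: Sample jar with a red lid, a cylinder 46 mm across and 70 mm high, 0.12 kg, heavy at the bottom; origin at the centre of its underside, z up along its axis. It may be absent (two to four jars are out).
- cartridge: White drying cartridge, a block 90 mm (its x) by 45 mm (its y) by 65 mm high, 0.25 kg, grey slots in its top; origin at the centre of its underside. Grip it across its 45 mm.
- beaker: Bystander: small glass beaker, 56 mm across, 60 mm high. Origin at its underside.
- bottle: Bystander: white bottle with black cap, 68 mm across, 130 mm high.
- flask: Bystander: conical glass flask, 80 mm across, 124 mm high.
- cup: Bystander: clear cup, 68 mm across, 75 mm high.
- cap: Bystander: loose red cap, a disc 60 mm across, 14 mm high.
- wash_bottle: Bystander: white wash bottle with a bent spout, 72 mm across, 200 mm high.
Not all that is in view belongs to the job. Leave any purple look-alike of the jar1 alone.

How it is judged (in metres and radians):
On the way, in this order (a step that is already met when the one before it is completed fails the run):
1. the tray is drawn right out (value of joint tray below 0.008 m), for 0.2 s.
2. all the jars stand upright on the tray (x of jar1 in the frame of tray_floor between -0.085 and 0.085 m and y of jar1 in the frame of tray_floor between -0.055 and 0.055 m and z of jar1 in the frame of tray_floor between -0.006 and 0.012 m and angle between each of jar1, jar2, jar3, jar4's own z axis and vertical below 0.2 rad and x of jar2 in the frame of tray_floor between -0.085 and 0.085 m and y of jar2 in the frame of tray_floor between -0.055 and 0.055 m and z of jar2 in the frame of tray_floor between -0.006 and 0.012 m and x of jar3 in the frame of tray_floor between -0.085 and 0.085 m and y of jar3 in the frame of tray_floor between -0.055 and 0.055 m and z of jar3 in the frame of tray_floor between -0.006 and 0.012 m and x of jar4 in the frame of tray_floor between -0.085 and 0.085 m and y of jar4 in the frame of tray_floor between -0.055 and 0.055 m and z of jar4 in the frame of tray_floor between -0.006 and 0.012 m), for 0.3 s.
3. the tray is pushed fully home with the jars on it (all of step 2 and value of joint tray above 0.11 m), for 0.2 s.
4. the cartridge stands in the bay with the cover still open (value of joint tray above 0.11 m and x of cartridge in the frame of chest between -0.09 and 0.09 m and y of cartridge in the frame of chest between 0.01 and 0.145 m and z of cartridge in the frame of chest between 0 and 0.014 m and angle between cartridge's own z axis and vertical below 0.15 rad and value of joint cover above 1 rad), for 0.2 s.
At the end, for the whole second after the job is handed in: All jars that are out stand upright (within 11 degrees) on the tray, the tray is home (joint above 0.110 m), the cartridge stands upright on the floor of the bay, and the cover is shut (below 0.03 rad) and still (all of step 3 and x of cartridge in the frame of chest between -0.09 and 0.09 m and y of cartridge in the frame of chest between 0.01 and 0.145 m and z of cartridge in the frame of chest between 0 and 0.014 m and angle between cartridge's own z axis and vertical below 0.15 rad and value of joint cover below 0.03 rad and velocity of joint cover between -0.05 and 0.05 rad/s); the robot touches nothing.
It fails at once if the cover slams: it moves shut faster than 0.7 rad/s while less than 0.25 rad open (value of joint cover below 0.25 rad and velocity of joint cover below -0.7 rad/s).
It fails at once if a bystander (beaker, bottle, flask, cup, cap, wash bottle) is moved by more than 60 mm (distance of any of beaker, bottle, flask, cup, cap, wash_bottle from where it was at the start of the episode above 0.06 m).
Of jar1, jar2, jar3, jar4 only 2 to 4 are there at a start; the rules pass over those that are not, and their reading is None.
At some moment in a run one of jar1, jar2, jar3, jar4, cartridge may be knocked a few centimetres aside while the robot is not near it.
It also fails if it takes over 210 s, if anything falls off the work surface, if the arm or the gripper's body presses on something with over 40 N, if the wrist force passes 120 N, or if a joint passes its speed limit or range.

## Robot

A 7-joint arm with a two-finger parallel gripper is mounted at the origin on the work surface. World frame = base frame: x ahead of the robot, y to its left, z up, the work surface at z = 0. Lengths are in m, angles in degrees, forces in N, time in s.
With the tool pointing down it reaches from about 0.4 to 0.85 m from the base axis. Payload 4.4 kg.
Tool frame: the origin (TCP) lies midway between the tips of the shut fingers; the grasp point (between the pads) lies 19 mm behind it; z points along the fingers, y is the direction in which the jaws open and shut (so a half turn about z gives the same grasp; the last joint's range is limited). The gripper opens to 94 mm and grips with 3 to 60 N. Pads are 16 mm wide; open, the fingers measure 119 mm over their backs; the gripper's body (75 mm by 177 mm) begins 78 mm behind the grasp point.
Start: joints at [61.834, 36.005, 2.206, 86.941, -1.547, 57.084, -1.146], TCP at [0.269, -0.592, 0.205] pointing down, gripper open.
Joint ranges: [-175.42, 175.42], [-21.48, 121.26], [-71.46, 75.88], [10.55, 141.38], [-63.04, 243.04], [13.31, 113.54], [-168.57, 168.57]. Speed limits (degrees/s): [147.25, 147.25, 180, 180, 180, 180, 180].

## Interface

Orientations are given as a 3x3 rotation matrix whose columns are the frame's x, y, z axes.
In Python, from cell import telemetry, snapshot, camera_params, r gives the robot as it stands.
- The arm moves only by the shell command python3 -m creep 'ROWS' [FORCE]. ROWS is JSON, a list of rows, each a list of 7 numbers: the shift along the tool's x, y, z in cm, then the turn, a rotation vector about the tool's x, y, z in rad, then the finger opening in cm, from 0 to 9.4. In form: [[x, y, z, ax, ay, az, claw], ...]. A call has 1 to 5 rows; each row shifts and turns the commanded pose from where the row before left it, along the tool's axes as they then stand; what a row does not reach is not made up. A row lasts 1/12 s, in which the tool goes at most 41.7 mm and 7.16 degrees, less where a joint would pass 70% of its speed; a pose out of reach is approached as far as the arm can. A call is refused whole if a number of a shift passes 4.17 or a number of a turn 0.125, either way. A call with a gripper value outside its range is refused whole. The fingers move at their own pace and stop on an object; FORCE is the grip in N (left out, the last holds). Time passes only in rows, so rows that do not move let the fingers close. It gives the time, the measured TCP pose, the force and the opening at its end, in the units of the state.
- telemetry.observe(): the state, without advancing time (a new reading comes with each control period).
- snapshot(name): name is "side" or "top"; returns (picture, depth): 480x640x3 uint8, blue, green, red; 480x640 float32, m along the optical axis (not along the pixel's ray), 0 where there is no reading.
- camera_params(name): a dict with "vertical_fov" (degrees; the focal length in pixels is half the picture's height over the tangent of half this angle, whatever the lens; pixels are square), "cx", "cy" (the principal point, pixels), "dist_coeffs" ([k1, k2, p1, p2, k3] as OpenCV has them; the pictures are not rectified), "rvec" (rotation vector, rad) and "tvec" (3), from world to camera coordinates, as OpenCV has them. Camera axes: x right, y down, z forward; pixel columns grow to the right and rows downward; lengths in m; the calibration is good to about 2 mm. A picture is of the moment at which its call begins. camera_params takes no time and is no camera call.
- r.job_done(): hands the job in, once; it reports no verdict.
The state is a dict: "clock": time; "qpos": joint angles; "joint_velocities": joint speeds; "joint_efforts": joint torques, N m; "tcp_pos": TCP position; "eef_rot": TCP orientation; "contact_force": force on the tool from outside, world axes, zero at the start; "ft_torque": the same for the moment, N m; "width": finger opening in m.
Only numpy, scipy, OpenCV 4.12 (cv2) and the standard library are available. Lean on these libraries where they do the work, as an engineer would, in place of code of your own. Each camera call takes 0.05 s, during which the arm holds its last target.

## Working session

There is one attempt and no reset: what is moved stays moved. The work goes in short steps, Python scripts to look and compute and a shell command to move; the robot and the scene stay as the last step left them, time stands still between calls to the robot, and variables do not carry over. Pictures are saved under pics/ and viewed, and the job is handed in when it is done.

```bash
ls; mkdir -p pics; cat > h.py <<'E'
import numpy as np, cv2
from cell import telemetry, snapshot, camera_params, r
def cam(n):
    c=camera_params(n); f=240/np.tan(np.radians(c["vertical_fov"])/2)
    K=np.array([[f,0,c["cx"]],[0,f,c["cy"]],[0,0,1.]])
    R=cv2.Rodrigues(np.array(c["rvec"],float))[0]; t=np.array(c["tvec"],float).reshape(3)
    return K,np.array(c["dist_coeffs"],float),R,t
def ray(n,uv):
    K,d,R,t=cam(n)
    p=cv2.undistortPoints(np.array(uv,float).reshape(-1,1,2),K,d).reshape(-1,2)
    D=np.c_[p,np.ones(len(p))]
    return -R.T@t, D@R   # origin, dirs (z-cam=1)
def onz(n,uv,z):
    o,D=ray(n,uv); return o+D*((z-o[2])/D[:,2])[:,None]
def bydepth(n,uv,dep):
    o,D=ray(n,uv); return o+D*np.asarray(dep,float).reshape(-1,1)
def proj(n,P):
    K,d,R,t=cam(n); return cv2.projectPoints(np.array(P,float).reshape(-1,1,3),cv2.Rodrigues(R)[0],t,K,d)[0].reshape(-1,2)
E
python3 - <<'E'
from h import *
s=telemetry.observe(); print(s)
for n in("top","side"):
    im,d=snapshot(n); cv2.imwrite(f"pics/{n}0.png",im); np.save(f"pics/{n}0.npy",d); K,dd,R,t=cam(n); print(n,K[0,0],-R.T@t,R[2],dd)
E
```

```text
pics
{'clock': 0.0, 'qpos': array([61.834638  , 36.0565948 ,  2.20192701, 86.99485458, -1.54726522,
       57.08275899, -1.14586041]), 'joint_velocities': array([ 0.08696227, -0.03587454,  0.11931948,  0.06181224,  0.03863871,
        0.06752189, -0.08744923]), 'joint_efforts': array([-9.42608749e-04, -5.49720597e+01,  1.14377685e+00, -1.86634970e+01,
       -5.19995950e-02,  2.35501706e-02,  1.26573832e-04]), 'tcp_pos': array([ 0.26823464, -0.59135812,  0.20458655]), 'eef_rot': array([[ 9.10714339e-01,  4.13036088e-01, -7.63623720e-04],
       [ 4.13036794e-01, -9.10712831e-01,  1.65740371e-03],
       [-1.08743761e-05, -1.82482601e-03, -9.99998335e-01]]), 'contact_force': array([-0.79060871,  0.22369983, -0.00275295]), 'ft_torque': array([0.01532445, 0.0041781 , 0.01660116]), 'width': 0.09376160533502045}
top 489.5613097237604 [0.40493945 0.02393673 1.37828347] [ 0.10399834 -0.01774756 -0.99441911] [-0.01246572  0.          0.          0.          0.        ]
side 530.6935267093154 [-0.06210997  0.73939653  0.98264945] [ 0.47252183 -0.55311485 -0.68613926] [-0.09983058  0.          0.          0.          0.        ]
```

View pics/top0.png

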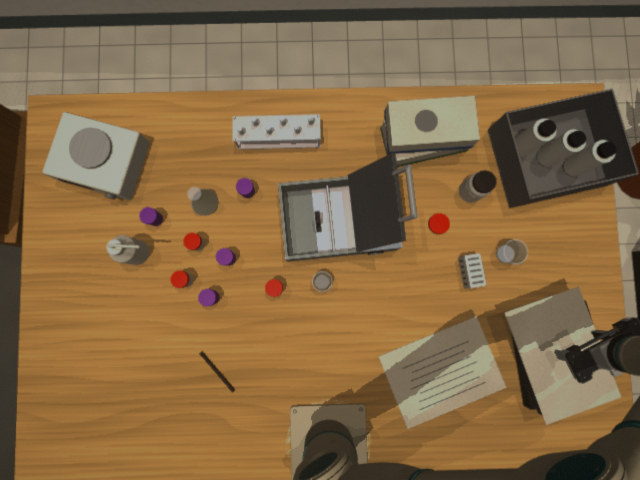

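View pics/side0.png

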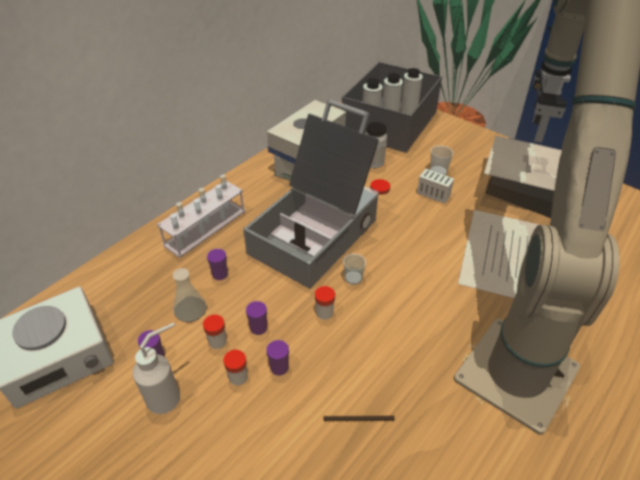

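Red candidates in the top view:
- Jar lids at (193,241), (180,279) and (275,288).
- The flat disc at (440,223) has no body in the side view at (380,186), so it's the loose cap.
- The purple ones at (245,187), (151,216), (226,256) and (208,297) are look-alikes.
- The white slotted block at (472,270) is the cartridge.

Next I'll measure these.

```bash
cat >> h.py <<'E'
def blobs(n,im,kind,amin=60):
    hsv=cv2.cvtColor(im,cv2.COLOR_BGR2HSV); h,s,v=cv2.split(hsv)
    if kind=="red": m=((h<5)|(h>174))&(s>180)&(v>110)
    if kind=="purple": m=(h>125)&(h<160)&(s>90)
    m=m.astype(np.uint8)
    k,l,st,c=cv2.connectedComponentsWithStats(m)
    out=[]
    for i in range(1,k):
        if st[i,4]>=amin: out.append((c[i],st[i],l==i))
    return out
E
python3 - <<'E'
from h import *
im=cv2.imread("pics/top0.png"); d=np.load("pics/top0.npy")
for kind in("red","purple"):
    for c,st,m in blobs("top",im,kind):
        ys,xs=np.nonzero(m); P=bydepth("top",np.c_[xs,ys],d[ys,xs])
        z=np.percentile(P[:,2],80); top=P[P[:,2]>z-.008]
        print(kind,c.round(1),st[4],"z80 %.3f"%z,"depthc",top.mean(0).round(3),"plane70",onz("top",c,.07).round(3)[0], "ext",np.ptp(top,axis=0).round(3))
im2=cv2.imread("pics/side0.png");d2=np.load("pics/side0.npy")
for c,st,m in blobs("side",im2,"red",30):
    ys,xs=np.nonzero(m); P=bydepth("side",np.c_[xs,ys],d2[ys,xs]); print("side",c.round(1),st[4],np.median(P,axis=0).round(3))
# crops
a=cv2.resize(im[150:330,130:500],None,fx=2.1,fy=2.1,interpolation=cv2.INTER_CUBIC); cv2.imwrite("pics/crop1.png",a)
b=cv2.resize(im[145:275,265:430],None,fx=4.5,fy=4.5,interpolation=cv2.INTER_CUBIC); cv2.imwrite("pics/crop2.png",b)
E
```

```text
red [438.4 223.2] 285 z80 0.017 depthc [ 0.591 -0.328  0.02 ] plane70 [ 0.584 -0.315  0.07 ] ext [0.213 0.381 1.369]
red [192.1 240.9] 197 z80 0.072 depthc [0.554 0.35  0.07 ] plane70 [0.554 0.35  0.07 ] ext [0.038 0.042 0.013]
red [179.5 279. ] 201 z80 0.072 depthc [0.453 0.381 0.077] plane70 [0.453 0.383 0.07 ] ext [0.067 0.38  1.314]
red [273.6 287.6] 209 z80 0.073 depthc [0.423 0.134 0.071] plane70 [0.423 0.134 0.07 ] ext [0.04  0.041 0.013]
purple [244.4 186.7] 231 z80 0.072 depthc [0.697 0.207 0.082] plane70 [0.698 0.208 0.07 ] ext [0.317 0.207 1.314]
purple [148.7 215.6] 241 z80 0.072 depthc [0.625 0.466 0.076] plane70 [0.626 0.466 0.07 ] ext [0.242 0.468 1.314]
purple [224.4 256.5] 229 z80 0.073 depthc [0.51  0.263 0.077] plane70 [0.51  0.264 0.07 ] ext [0.125 0.263 1.314]
purple [207.2 297.1] 238 z80 0.073 depthc [0.403 0.309 0.076] plane70 [0.403 0.31  0.07 ] ext [0.042 0.308 1.313]
side [380.  185.5] 169 [ 0.589 -0.326  0.014]
side [324.5 294.4] 235 [0.42  0.138 0.07 ]
side [213.1 323.5] 257 [0.551 0.355 0.071]
side [234.3 359.8] 313 [0.45  0.388 0.07 ]
```

View pics/crop1.png

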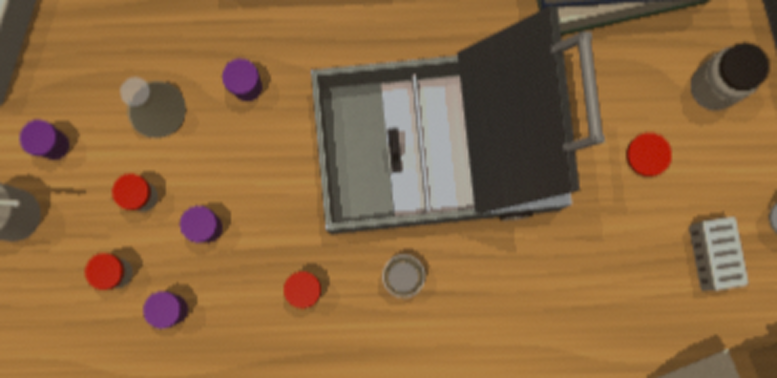

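View pics/crop2.png

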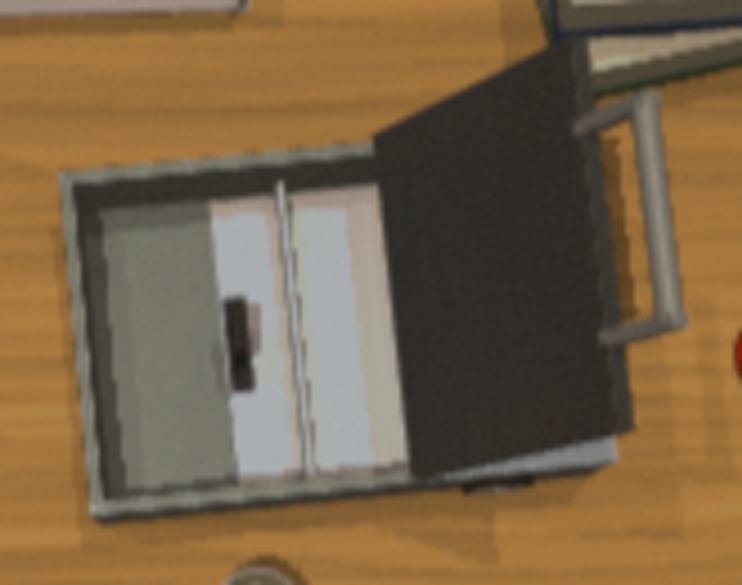

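```bash
python3 - <<'E'
from h import *
im=cv2.imread("pics/top0.png"); d=np.load("pics/top0.npy")
f=lambda p:(p[0]/4.5+265-.4,p[1]/4.5+145-.4)
A,B=onz("top",[f((62,175)),f((98,517))],.09); print(A,B,np.linalg.norm(A-B))
u=(A-B)/np.linalg.norm(A-B)  # chest +x candidate
v=np.array([-u[1],u[0],0]); print("x axis",u,"y axis",v, np.degrees(np.arctan2(u[1],u[0])))
mid=(A+B)/2; print("mid +y end",mid,"chest origin",mid-.155*v)
R=onz("top",[f((617,460))],.10)[0]; print("roof corner",R, "expected", mid-.31*v-.103*u)
# tab
print("tab top",onz("top",[f((236,330))],.086))
# depth-based: bar and plate
for p in [(645,100),(675,315),(655,200),(395,140),(415,470),(585,45),(625,425),(500,250)]:
    q=f(p); dd=d[int(round(q[1])),int(round(q[0]))]; print(p,bydepth("top",[q],[dd]).round(3))
# chest side edges lines (inner): fit with depth mask z in .08-.1
ys,xs=np.mgrid[150:275,265:430]; ys=ys.ravel();xs=xs.ravel()
P=bydepth("top",np.c_[xs,ys],d[ys,xs]); m=(abs(P[:,2]-.09)<.004)
Q=P[m][:,:2].astype(np.float32); r_=cv2.minAreaRect(Q); print(len(Q),r_, cv2.boxPoints(r_))
E
```

```text
[0.70003801 0.11447103 0.09      ] [0.4956965  0.09732697 0.09      ] 0.20505942517992443
x axis [0.99649895 0.08360532 0.        ] y axis [-0.08360532  0.99649895  0.        ] 4.7958298416465155
mid +y end [0.59786726 0.105899   0.09      ] chest origin [ 0.61082608 -0.04855834  0.09      ]
roof corner [ 0.51998922 -0.20685009  0.1       ] expected [ 0.52114551 -0.21162702  0.09      ]
tab top [[0.60475948 0.01352506 0.086     ]]
(645, 100) [[ 0.675 -0.187  0.33 ]]
(675, 315) [[ 0.57  -0.198  0.325]]
(655, 200) [[ 0.626 -0.191  0.325]]
(395, 140) [[ 0.707 -0.081  0.13 ]]
(415, 470) [[ 0.516 -0.087  0.112]]
(585, 45) [[ 0.718 -0.168  0.278]]
(625, 425) [[ 0.521 -0.179  0.284]]
(500, 250) [[ 0.626 -0.129  0.21 ]]
662 ((0.6448712348937988, -0.09551727771759033), (0.2659112215042114, 0.4159870743751526), 4.664862155914307) [[ 0.49544048  0.10097436]
 [ 0.5292716  -0.31363472]
 [ 0.794302   -0.2920089 ]
 [ 0.76047087  0.12260017]]
```

The crop shows three red-lidded jars with clear bodies. The flat cap at (440,223) and the purple ones are not wanted. Before the first reach I'll check the chest pose with the side view and locate the bystanders.

```bash
cat >> h.py <<'E'
YAW=np.radians(4.75); CO=np.array([.6108,-.0465])
U=np.array([np.cos(YAW),np.sin(YAW)]); V=np.array([-U[1],U[0]])
def c2w(x,y,z=0): return np.r_[CO+x*U+y*V,z]
def w2c(P): P=np.atleast_2d(P); q=P[:,:2]-CO; return np.c_[q@U,q@V,P[:,2]]
def delta(xyz,jaw=None):
    """tool-axis shift (cm) to put TCP at xyz; jaw: desired world angle of tool y, deg"""
    s=telemetry.observe(); R=s["eef_rot"]; d=(np.array(xyz)-s["tcp_pos"])*100
    print("tcp",s["tcp_pos"].round(4),"chest",w2c(s["tcp_pos"])[0].round(4),"jawang %.2f"%np.degrees(np.arctan2(R[1,1],R[0,1])),"tilt",R[:,2].round(3),"w %.4f t %.2f"%(s["width"],s["clock"]),"F",s["contact_force"].round(1))
    print("shift tool cm",(R.T@d).round(2))
    if jaw is not None:
        a=(jaw-np.degrees(np.arctan2(R[1,1],R[0,1]))+90)%180-90
        Y=np.radians(a); Rn=np.array([[np.cos(Y),-np.sin(Y),0],[np.sin(Y),np.cos(Y),0],[0,0,1]])@R
        print("turn about tool z %.4f"%(-Y),"; after turning shift",(Rn.T@d).round(2))
E
python3 - <<'E'
from h import *
im=cv2.imread("pics/side0.png")
pts=[c2w(x,y,z) for x,y,z in [(-.103,.155,.09),(.103,.155,.09),(-.103,-.155,.1),(.095,.147,.09),(-.095,.147,.09),(0,.06,.086),(-.095,.147,.006),(.095,.147,.006)]]
imt=cv2.imread("pics/top0.png")
for n,I in(("side",im),("top",imt)):
    for i,p in enumerate(proj(n,pts)): cv2.circle(I,tuple(int(round(v*16)) for v in p),16,(0,255,255),-1,shift=4)
a=cv2.resize(im[170:300,230:400],None,fx=2.35,fy=3,interpolation=cv2.INTER_CUBIC)
a=cv2.resize(im[170:300,230:400],None,fx=4,fy=4,interpolation=cv2.INTER_CUBIC); cv2.imwrite("pics/chk_s.png",a)
b=cv2.resize(imt[145:275,265:430],None,fx=4.5,fy=4.5,interpolation=cv2.INTER_CUBIC); cv2.imwrite("pics/chk_t.png",b)
for nm,p,z in [("flask",(194,194),.124),("wash",(122,249),.17),("beaker",(322,281),.06),("cup",(512,251),.075),("bottle",(484,182),.13)]: print(nm,onz("top",[p],z).round(3))
delta(c2w(0,.06,.2),4.75)
E
```

```text
flask [[0.67  0.331 0.124]]
wash [[0.527 0.498 0.17 ]]
beaker [[0.437 0.005 0.06 ]]
cup [[ 0.503 -0.509  0.075]]
bottle [[ 0.681 -0.425  0.13 ]]
tcp [ 0.2682 -0.5914  0.2047] chest [-0.3865 -0.5147  0.2047] jawang -65.60 tilt [-0.001  0.002 -1.   ] w 0.0943 t 0.10 F [0.3 1.2 0.9]
shift tool cm [ 55.72 -41.13   0.53]
turn about tool z -1.2279 ; after turning shift [57.47 38.65  0.4 ]
```

View pics/chk_s.png

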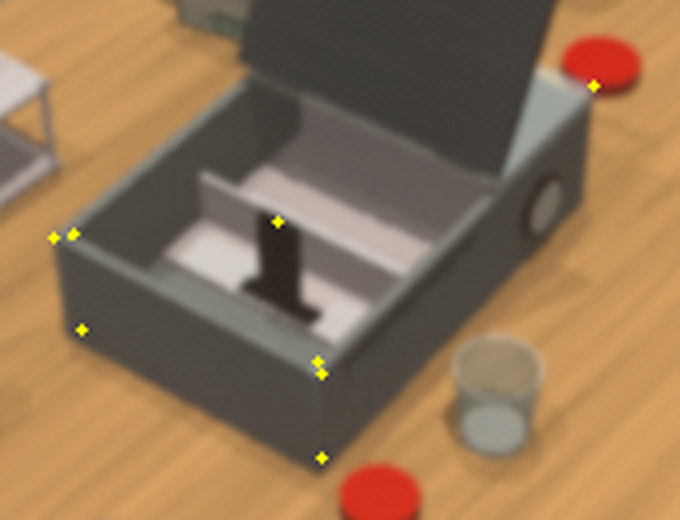

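View pics/chk_t.png

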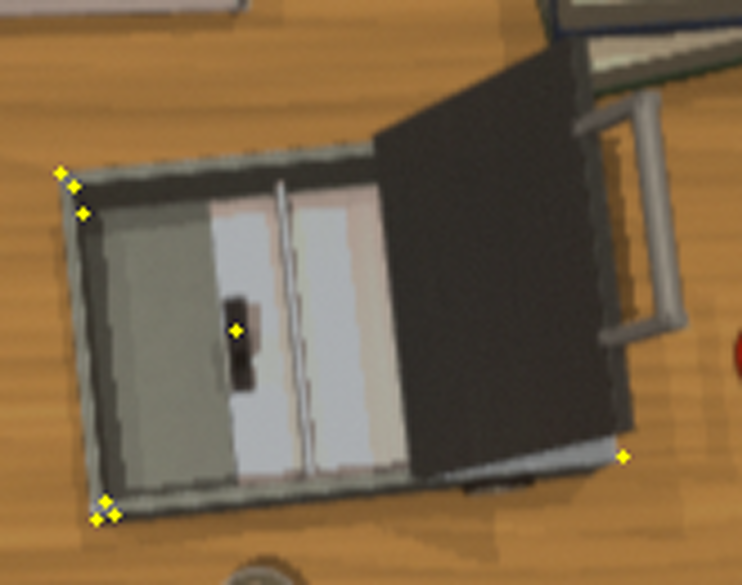

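The model corners land within about 2–3 mm in both views, and the tab at chest (0, 60 mm) puts the tray at about 0.065. Next: lift, turn the jaws to chest x, and travel over the bay.

```bash
python3 -m creep '[[0,0,-4,0,0,-0.1228,9.4],[0,0,-4,0,0,-0.1228,9.4],[0,0,-4,0,0,-0.1228,9.4],[0,0,-4,0,0,-0.1228,9.4],[0,0,-2,0,0,-0.1228,9.4]]'
python3 -m creep '[[0,0,0,0,0,-0.1228,9.4],[0,0,0,0,0,-0.1228,9.4],[0,0,0,0,0,-0.1228,9.4],[0,0,0,0,0,-0.1228,9.4],[0,0,0,0,0,-0.1228,9.4]]'
python3 -c "
from h import *
delta(c2w(0,.06,.3),4.75)"
```

```text
clock: 0.52
tcp_pos: [0.269, -0.5932, 0.3907]
eef_rot: [[0.501, 0.865, 0.003], [0.865, -0.501, -0.006], [-0.004, 0.006, -1.0]]
contact_force: [-0.2, -0.6, 0.0]
width: 0.0939
clock: 0.93
tcp_pos: [0.2683, -0.5917, 0.385]
eef_rot: [[-0.089, 0.996, -0.001], [0.996, 0.089, 0.001], [0.001, -0.0, -1.0]]
contact_force: [-0.0, -0.4, 0.3]
width: 0.0943
tcp [ 0.2683 -0.5917  0.385 ] chest [-0.3865 -0.515   0.385 ] jawang 5.10 tilt [-0.001  0.001 -1.   ] w 0.0943 t 0.93 F [-0.  -0.4  0.3]
shift tool cm [57.25 39.    8.54]
turn about tool z 0.0061 ; after turning shift [57.49 38.65  8.54]
```

```bash
python3 -m creep '[[3.2,2.2,0,0,0,0,6],[3.2,2.2,0,0,0,0,6],[3.2,2.2,0,0,0,0,6],[3.2,2.2,0,0,0,0,6],[3.2,2.2,0,0,0,0,6]]' |grep tcp
python3 -m creep '[[3.2,2.2,0,0,0,0,6],[3.2,2.2,0,0,0,0,6],[3.2,2.2,0,0,0,0,6],[3.2,2.2,0,0,0,0,6],[3.2,2.2,0,0,0,0,6]]' |grep tcp
python3 -m creep '[[3.2,2.2,0,0,0,0,6],[3.2,2.2,0,0,0,0,6],[3.2,2.2,0,0,0,0,6],[3.2,2.2,0,0,0,0,6],[3.2,2.2,0,0,0,0,6]]' |grep tcp
python3 -m creep '[[3.1,2,0,0,0,0.006,6],[3.1,2,0,0,0,0,6],[3.0,2,0,0,0,0,6],[0,0,3,0,0,0,6],[0,0,3,0,0,0,6]]' |grep tcp
python3 -c "
from h import *
delta(c2w(0,.06,.046),4.75)"
```

```text
tcp_pos: [0.3652, -0.4216, 0.3851]
tcp_pos: [0.4615, -0.253, 0.3853]
tcp_pos: [0.5579, -0.0846, 0.3852]
tcp_pos: [0.6116, 0.014, 0.3255]
tcp [0.6116 0.014  0.3255] chest [0.0058 0.0603 0.3255] jawang 4.71 tilt [ 0.003  0.002 -1.   ] w 0.0602 t 2.60 F [ 0.3 -0.5 -0.4]
shift tool cm [-0.07 -0.69 27.95]
turn about tool z -0.0008 ; after turning shift [-0.07 -0.69 27.95]
```

```bash
python3 -m creep '[[0,-0.6,4,0,0,0,6],[0,0,4,0,0,0,6],[0,0,4,0,0,0,6],[0,0,4,0,0,0,6],[0,0,4,0,0,0,6]]' |egrep "tcp|force"
python3 -m creep '[[0,0,3.5,0,0,0,6],[0,0,3,0,0,0,6],[0,0,1,0,0,0,6],[0,0,0,0,0,0,2],[0,0,0,0,0,0,2]]' 15 
python3 -m creep '[[0,0,0,0,0,0,2],[0,0,0,0,0,0,2],[0,0,0,0,0,0,2]]' 
python3 -c "
from h import *
delta(c2w(0,.125,.046),4.75)"
```

```text
tcp_pos: [0.6036, 0.0096, 0.1236]
contact_force: [-0.0, 0.7, -1.1]
clock: 3.43
tcp_pos: [0.6046, 0.0099, 0.051]
eef_rot: [[-0.077, 0.997, 0.0], [0.997, 0.077, 0.0], [0.0, 0.0, -1.0]]
contact_force: [0.3, 0.5, 0.6]
width: 0.0497
clock: 3.68
tcp_pos: [0.6071, 0.0099, 0.0526]
eef_rot: [[-0.077, 0.997, 0.007], [0.997, 0.077, 0.001], [0.0, 0.007, -1.0]]
contact_force: [9.4, 0.4, -6.5]
width: 0.0301
tcp [0.6071 0.0099 0.0526] chest [0.001  0.0565 0.0526] jawang 4.40 tilt [ 0.007  0.001 -1.   ] w 0.0301 t 3.68 F [ 9.4  0.4 -6.5]
shift tool cm [ 6.84 -0.15  0.66]
turn about tool z -0.0060 ; after turning shift [ 6.85 -0.11  0.66]
```

```bash
python3 -m creep '[[1,0.25,0,0,0,0,2],[1.2,0,0,0,0,0,2],[1.2,0,0,0,0,0,2],[1.2,0,0,0,0,0,2],[1.2,0,0,0,0,0,2]]' |egrep "tcp|force|wid"
python3 -m creep '[[0.8,0,0,0,0,0,2],[0.4,0,0,0,0,0,2],[0,0,0,0,0,0,2]]' |egrep "tcp|force|wid"
python3 -c "
from h import *
delta(c2w(0,.125,.046),4.75)"
```

```text
tcp_pos: [0.6029, 0.067, 0.0524]
contact_force: [-1.2, -2.0, 6.7]
width: 0.0298
tcp_pos: [0.6021, 0.0776, 0.0524]
contact_force: [-1.5, -4.5, 7.9]
width: 0.0299
tcp [0.6021 0.0776 0.0524] chest [0.0016 0.1244 0.0524] jawang 4.37 tilt [ 0.002 -0.004 -1.   ] w 0.0299 t 4.35 F [-1.5 -4.5  7.9]
shift tool cm [ 0.06 -0.16  0.64]
turn about tool z -0.0067 ; after turning shift [ 0.06 -0.16  0.64]
```

```bash
python3 -m creep '[[0.3,0,0,0,0,0,2],[0.3,0,0,0,0,0,2],[0,0,0,0,0,0,2]]' |egrep "tcp|force|wid"
python3 - <<'E'
from h import *
im,d=snapshot("top"); cv2.imwrite("pics/t1.png",cv2.resize(im[145:275,265:430],None,fx=4.5,fy=4.5,interpolation=cv2.INTER_CUBIC))
im,d=snapshot("side"); cv2.imwrite("pics/s1.png",cv2.resize(im[150:310,210:420],None,fx=3.5,fy=3.5,interpolation=cv2.INTER_CUBIC))
delta(c2w(0,.125,.046),4.75)
E
```

```text
tcp_pos: [0.602, 0.0782, 0.0523]
contact_force: [-0.2, -12.3, 7.9]
width: 0.0302
tcp [0.602  0.0782 0.0523] chest [0.0016 0.125  0.0523] jawang 4.18 tilt [ 0.001 -0.01  -1.   ] w 0.0296 t 4.70 F [  0.9 -11.4   7.8]
shift tool cm [ 0.   -0.16  0.63]
turn about tool z -0.0100 ; after turning shift [ 0.   -0.16  0.63]
```

View pics/s1.png

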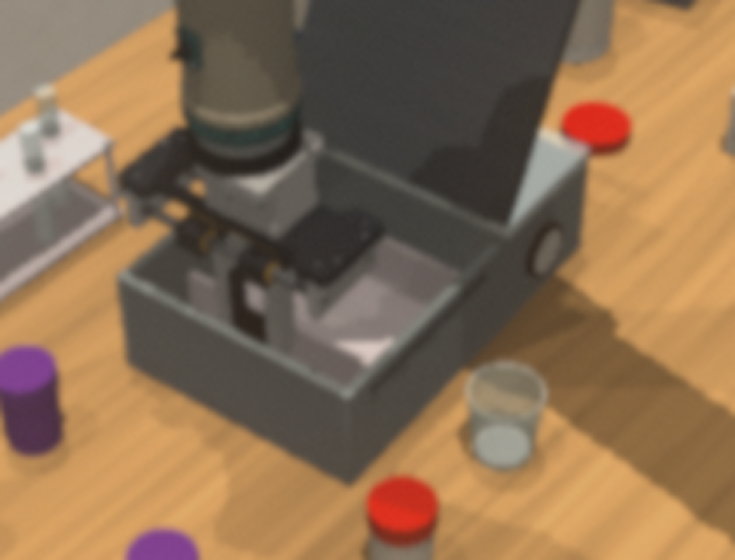

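The tray is at its stop: the force rose to 12 N with no further motion. I'll release, rise clear and look again.

```bash
python3 -m creep '[[-0.6,0,0,0,0,0,6],[0,0,0,0,0,0,6],[0,0,0,0,0,0,6],[0,0,-4,0,0,0,6],[0,0,-4,0,0,0,6]]' |egrep "tcp|force|wid"
python3 -m creep '[[0,0,-4,0,0,0,6],[0,0,-4,0,0,0,7],[0,-4,0,0,0,0,7],[0,-4,0,0,0,0,7],[0,-4,0,0,0,0,7]]' |egrep "tcp|force|wid"
python3 - <<'E'
from h import *
im,d=snapshot("top"); cv2.imwrite("pics/t2.png",im)
for c,st,m in blobs("top",im,"red"): print(c.round(1),st[4],onz("top",c,.07).round(3))
im,d=snapshot("side");cv2.imwrite("pics/s2.png",im)
for c,st,m in blobs("side",im,"red"): print("side",c.round(1),st[4],onz("side",c,.066).round(3))
delta([.4215,.137,.24],4.75)
E
```

```text
tcp_pos: [0.5987, 0.0807, 0.1291]
contact_force: [1.6, 0.5, -0.2]
width: 0.0584
tcp_pos: [0.4805, 0.0718, 0.2112]
contact_force: [-0.4, 0.4, 0.7]
width: 0.0699
[438.5 223.2] 292 [[ 0.584 -0.315  0.07 ]]
[191.9 241. ] 200 [[0.554 0.35  0.07 ]]
[179.3 278.9] 210 [[0.453 0.384 0.07 ]]
[270.2 289.5] 95 [[0.418 0.143 0.07 ]]
side [380.9 185.7] 154 [[ 0.552 -0.271  0.066]]
side [324.4 294.5] 233 [[0.423 0.136 0.066]]
side [213.1 323.7] 262 [[0.554 0.353 0.066]]
side [234.3 359.7] 313 [[0.453 0.387 0.066]]
tcp [0.4726 0.0701 0.2097] chest [-0.1281  0.1276  0.2097] jawang 4.64 tilt [-0.009 -0.003 -1.   ] w 0.0699 t 5.63 F [-0.2  0.5 -0.2]
shift tool cm [ 7.08 -4.58 -3.01]
turn about tool z -0.0019 ; after turning shift [ 7.08 -4.56 -3.01]
```

View pics/t2.png

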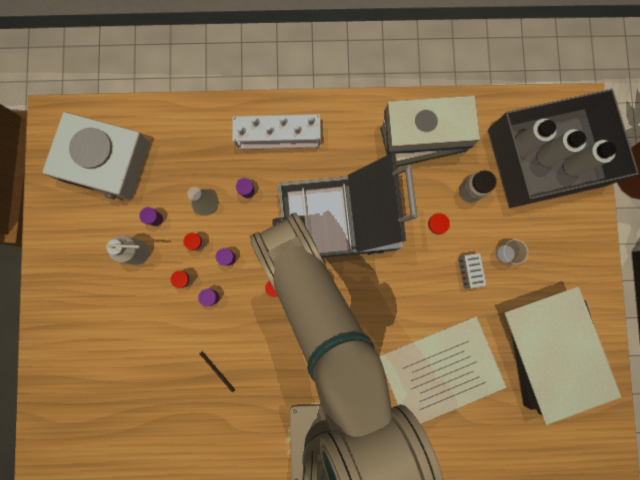

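The arm hides part of jar C at (270,289) in the top view. The side view still gives it at (0.423, 0.136), so it hasn't moved. I'll go and pick it.

```bash
python3 -m creep '[[3.5,-2.5,0,0,0,0,7],[3.3,-2.4,0,0,0,0,7],[0,0,0,0,0,0,7],[0,0,4,0,0,0,7],[0,0,4,0,0,0,7]]' |egrep "tcp|force|wid"
python3 -c "
from h import *
delta([.423,.135,.03],4.75)"
```

```text
tcp_pos: [0.4307, 0.1362, 0.1316]
contact_force: [1.2, -0.9, -0.8]
width: 0.07
tcp [0.4307 0.1362 0.1316] chest [-0.1643  0.1969  0.1316] jawang 4.57 tilt [ 0.007  0.003 -1.   ] w 0.0700 t 6.05 F [ 1.2 -0.9 -0.8]
shift tool cm [-0.08 -0.85 10.15]
turn about tool z -0.0031 ; after turning shift [-0.08 -0.85 10.15]
```

```bash
python3 -m creep '[[0,-0.5,2,0,0,0,7],[0,0,0,0,0,0,7],[0,0,0,0,0,0,7]]' |egrep "tcp|force|wid"
python3 -c "
from h import *
delta([.423,.135,.03],4.75)"
```

```text
tcp_pos: [0.4229, 0.1339, 0.1101]
contact_force: [0.8, 0.5, -0.2]
width: 0.0702
tcp [0.4229 0.1339 0.1101] chest [-0.1723  0.1953  0.1101] jawang 4.52 tilt [-0.002  0.    -1.   ] w 0.0702 t 6.30 F [ 0.8  0.5 -0.2]
shift tool cm [0.11 0.03 8.01]
turn about tool z -0.0040 ; after turning shift [0.11 0.03 8.01]
```

```bash
python3 -m creep '[[0.1,0,3.5,0,0,0,7],[0,0,3.5,0,0,0,7],[0,0,1,0,0,0,7],[0,0,0,0,0,0,4],[0,0,0,0,0,0,4]]' 15 |egrep "tcp|force|wid"
python3 -m creep '[[0,0,0,0,0,0,4],[0,0,0,0,0,0,4],[0,0,0,0,0,0,4],[0,0,-4,0,0,0,4],[0,0,-4,0,0,0,4]]' |egrep "tcp|force|wid"
python3 -m creep '[[0,0,-4,0,0,0,4],[0,0,-2,0,0,0,4],[0,0,0,0,0,0,4]]' |egrep "tcp|force|wid"
python3 -c "
from h import *
delta(c2w(-.042,.033-.026,.17),4.75)"
```

```text
tcp_pos: [0.4247, 0.135, 0.0315]
contact_force: [0.3, 0.7, -0.1]
width: 0.06
tcp_pos: [0.4215, 0.1335, 0.1102]
contact_force: [1.3, 0.1, -1.8]
width: 0.0457
tcp_pos: [0.4264, 0.1352, 0.1753]
contact_force: [0.4, -0.2, -0.7]
width: 0.0453
tcp [0.4264 0.1352 0.1753] chest [-0.1687  0.1963  0.1753] jawang 4.37 tilt [ 0.01   0.003 -1.   ] w 0.0453 t 7.38 F [ 0.4 -0.2 -0.7]
shift tool cm [-18.85  12.79   0.61]
turn about tool z -0.0067 ; after turning shift [-18.94  12.66   0.61]
```

```bash
python3 -m creep '[[-3.15,2.12,0,0,0,-0.006,4],[-3.15,2.12,0,0,0,0,4],[-3.15,2.12,0,0,0,0,4],[-3.15,2.12,0,0,0,0,4],[-3.15,2.12,0,0,0,0,4]]' |egrep "tcp|force|wid"
python3 -m creep '[[-3.15,2.12,0,0,0,0,4],[0,0,0,0,0,0,4],[0,0,0,0,0,0,4]]' |egrep "tcp|force|wid"
python3 -c "
from h import *
delta(c2w(-.042,.033-.026,.043),4.75)"
```

```text
tcp_pos: [0.542, -0.0162, 0.1699]
contact_force: [1.0, -0.2, -1.5]
width: 0.0458
tcp_pos: [0.5656, -0.0466, 0.1692]
contact_force: [0.1, 0.7, -1.1]
width: 0.0458
tcp [ 0.5656 -0.0466  0.1692] chest [-0.045   0.0037  0.1692] jawang 4.47 tilt [-0.001 -0.001 -1.   ] w 0.0458 t 8.05 F [ 0.1  0.7 -1.1]
shift tool cm [ 0.34  0.32 12.62]
turn about tool z -0.0049 ; after turning shift [ 0.34  0.32 12.62]
```

```bash
python3 -m creep '[[0.3,0.3,3.5,0,0,-0.005,4],[0,0,3.5,0,0,0,4],[0,0,3,0,0,0,4],[0,0,1.5,0,0,0,4],[0,0,0,0,0,0,4]]' |egrep "tcp|force|wid"
python3 -c "
from h import *
delta(c2w(-.042,.033-.026,.043),4.75)"
```

```text
tcp_pos: [0.5641, -0.0391, 0.0518]
contact_force: [0.2, 0.0, -1.5]
width: 0.046
tcp [ 0.5641 -0.0391  0.0518] chest [-0.0459  0.0112  0.0518] jawang 5.18 tilt [-0.008  0.001 -1.   ] w 0.0460 t 8.47 F [ 0.2  0.  -1.5]
shift tool cm [-0.43  0.4   0.88]
turn about tool z 0.0075 ; after turning shift [-0.42  0.4   0.88]
```

```bash
python3 -m creep '[[-0.1,0.2,0.5,0,0,0,4],[0,0,0.4,0,0,0,4],[0,0,0,0,0,0,4],[0,0,0,0,0,0,4]]' |egrep "tcp|force|wid"
python3 -c "
from h import *
delta(c2w(-.042,.033-.026,.043),4.75)"
```

```text
tcp_pos: [0.571, -0.0413, 0.0474]
contact_force: [0.4, -0.2, -1.5]
width: 0.0458
tcp [ 0.571  -0.0413  0.0474] chest [-0.0392  0.0085  0.0474] jawang 5.05 tilt [ 0.002 -0.    -1.   ] w 0.0458 t 8.80 F [ 0.4 -0.2 -1.5]
shift tool cm [-0.15 -0.28  0.44]
turn about tool z 0.0052 ; after turning shift [-0.15 -0.28  0.44]
```

```bash
python3 -m creep '[[0,0,0.3,0,0,0,4],[0,0,0,0,0,0,4],[0,0,0,0,0,0,4]]' |egrep "tcp|force|wid"
python3 -c "
from h import *
delta(c2w(-.042,.033-.026,.043),4.75)"
```

```text
tcp_pos: [0.5712, -0.0415, 0.0441]
contact_force: [0.1, -0.3, 1.1]
width: 0.046
tcp [ 0.5712 -0.0415  0.0441] chest [-0.039   0.0083  0.0441] jawang 5.03 tilt [ 0.002  0.    -1.   ] w 0.0460 t 9.05 F [ 0.1 -0.3  1.1]
shift tool cm [-0.13 -0.3   0.11]
turn about tool z 0.0049 ; after turning shift [-0.13 -0.3   0.11]
```

The jar is down: Fz went from -1.5 to +1.1 N. Releasing, rising and going for jar B.

```bash
python3 -m creep '[[0,0,0,0,0,0,6],[0,0,0,0,0,0,6],[0,0,-1,0,0,0,6],[0,0,-4,0,0,0,6],[0,0,-4,0,0,0,6]]' |egrep "tcp|force|wid"
python3 -m creep '[[0,0,-4,0,0,0,6],[0,0,-4,0,0,0,6],[4,0,0,0,0,0,6],[4,0,0,0,0,0,6],[4,0,0,0,0,0,6]]' |egrep "tcp|force|wid"
python3 -m creep '[[4,0,0,0,0,0,7],[4,0,0,0,0,0,7],[4,0,0,0,0,0,7],[4,0,0,0,0,0,7],[0,0,0,0,0,0,7]]' |egrep "tcp|force|wid"
python3 - <<'E'
from h import *
im,d=snapshot("top"); cv2.imwrite("pics/t3.png",im)
for c,st,m in blobs("top",im,"red"): print(c.round(1),st[4],onz("top",c,.07).round(3))
im,d=snapshot("side");cv2.imwrite("pics/s3.png",im[100:440,100:460])
for c,st,m in blobs("side",im,"red"): print("side",c.round(1),st[4],onz("side",c,.066).round(3))
delta([.453,.385,.12],4.75)
E
```

```text
tcp_pos: [0.5685, -0.0412, 0.1335]
contact_force: [0.6, -0.0, 0.1]
width: 0.06
tcp_pos: [0.5601, 0.0786, 0.2154]
contact_force: [0.8, 1.0, -0.5]
width: 0.0599
tcp_pos: [0.5425, 0.249, 0.215]
contact_force: [-0.4, 0.8, 0.2]
width: 0.07
[438.6 223.2] 289 [[ 0.584 -0.315  0.07 ]]
[338.1 230.6] 211 [[ 0.571 -0.042  0.07 ]]
[179.3 278.9] 207 [[0.453 0.384 0.07 ]]
side [380.  185.4] 168 [[ 0.555 -0.27   0.066]]
side [323.9 222.2] 199 [[ 0.578 -0.051  0.066]]
side [213.2 323.7] 262 [[0.554 0.353 0.066]]
side [234.3 359.9] 312 [[0.453 0.387 0.066]]
tcp [0.5448 0.2399 0.2141] chest [-0.0421  0.2909  0.2141] jawang 5.31 tilt [-0.     0.001 -1.   ] w 0.0695 t 10.40 F [ 0.  -1.  -0.7]
shift tool cm [15.29 -7.79  9.42]
turn about tool z 0.0098 ; after turning shift [15.21 -7.94  9.42]
```

View pics/s3.png

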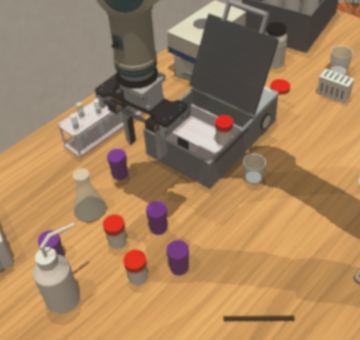

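Jar C stands on the tray at (224,122) in the crop. Going down to jar B.

```bash
python3 -m creep '[[3.05,-1.58,0,0,0,0.01,7],[3.05,-1.58,0,0,0,0,7],[3.05,-1.58,0,0,0,0,7],[3.05,-1.58,1,0,0,0,7],[3.05,-1.58,2,0,0,0,7]]' |egrep "tcp|force|wid"
python3 -m creep '[[0,0,3.5,0,0,0,7],[0,0,3,0,0,0,7],[0,0,0,0,0,0,7],[0,0,0,0,0,0,7]]' |egrep "tcp|force|wid"
python3 -c "
from h import *
delta([.453,.3855,.03],4.75)"
```

```text
tcp_pos: [0.4566, 0.3834, 0.1857]
contact_force: [0.6, 0.0, 0.2]
width: 0.0698
tcp_pos: [0.4552, 0.3807, 0.1178]
contact_force: [0.9, 0.6, 1.0]
width: 0.07
tcp [0.4552 0.3807 0.1178] chest [-0.1196  0.4386  0.1178] jawang 4.34 tilt [-0.002 -0.003 -1.   ] w 0.0700 t 11.15 F [0.9 0.6 1. ]
shift tool cm [ 0.53 -0.17  8.78]
turn about tool z -0.0071 ; after turning shift [ 0.53 -0.17  8.78]
```

```bash
python3 -m creep '[[0.4,-0.15,3.5,0,0,-0.006,7],[0,0,3.5,0,0,0,7],[0,0,1.7,0,0,0,7],[0,0,0,0,0,0,7],[0,0,0,0,0,0,4]]' 15 |egrep "tcp|force|wid"
python3 -m creep '[[0,0,0,0,0,0,4],[0,0,0,0,0,0,4],[0,0,0,0,0,0,4],[0,0,0,0,0,0,4],[0,0,0,0,0,0,4]]' |egrep "tcp|force|wid"
python3 -m creep '[[0,0,-4,0,0,0,4],[0,0,-4,0,0,0,4],[0,0,-4,0,0,0,4],[0,0,-3,0,0,0,4],[0,0,0,0,0,0,4]]' |egrep "tcp|force|wid"
python3 -c "
from h import *
delta(c2w(.042,.033-.026,.17),4.75)"
```

```text
tcp_pos: [0.4547, 0.3869, 0.033]
contact_force: [0.0, 0.1, -0.0]
width: 0.0662
tcp_pos: [0.4542, 0.3878, 0.0334]
contact_force: [0.3, -1.6, 7.0]
width: 0.0458
tcp_pos: [0.4558, 0.3906, 0.1888]
contact_force: [0.1, 0.7, -0.8]
width: 0.0459
tcp [0.4558 0.3906 0.1888] chest [-0.1182  0.4484  0.1888] jawang 4.80 tilt [ 0.009  0.009 -1.   ] w 0.0459 t 12.40 F [ 0.1  0.7 -0.8]
shift tool cm [-44.17  15.96   1.68]
turn about tool z 0.0009 ; after turning shift [-44.16  16.     1.68]
```

```bash
python3 -m creep '[[-3.68,1.33,0,0,0,0,4],[-3.68,1.33,0,0,0,0,4],[-3.68,1.33,0,0,0,0,4],[-3.68,1.33,0,0,0,0,4],[-3.68,1.33,0,0,0,0,4]]' |egrep "tcp|force|wid"
python3 -m creep '[[-3.68,1.33,0,0,0,0,4],[-3.68,1.33,0,0,0,0,4],[-3.68,1.33,0,0,0,0,4],[-3.68,1.33,0,0,0,0,4],[-3.68,1.33,0,0,0,0,4]]' |egrep "tcp|force|wid"
python3 -m creep '[[-3.68,1.33,0,0,0,0,4],[-3.68,1.33,0,0,0,0,4],[0,0,0,0,0,0,4],[0,0,0,0,0,0,4],[0,0,0,0,0,0,4]]' |egrep "tcp|force|wid"
python3 -c "
from h import *
delta(c2w(.042,.033-.026,.045),4.75)"
```

```text
tcp_pos: [0.5349, 0.2073, 0.1813]
contact_force: [1.0, 0.1, -1.3]
width: 0.0453
tcp_pos: [0.6166, 0.0294, 0.1813]
contact_force: [1.4, 0.0, -1.0]
width: 0.0456
tcp_pos: [0.6484, -0.0388, 0.181]
contact_force: [0.1, 1.3, -1.2]
width: 0.0457
tcp [ 0.6484 -0.0388  0.181 ] chest [0.0382 0.0046 0.181 ] jawang 4.82 tilt [-0.001  0.001 -1.   ] w 0.0457 t 13.65 F [ 0.1  1.3 -1.2]
shift tool cm [ 0.23  0.4  13.6 ]
turn about tool z 0.0013 ; after turning shift [ 0.23  0.4  13.6 ]
```

```bash
python3 -m creep '[[0.25,0.4,3.5,0,0,0,4],[0,0,3.5,0,0,0,4],[0,0,3,0,0,0,4],[0,0,2.5,0,0,0,4],[0,0,0,0,0,0,4]]' |egrep "tcp|force|wid"
python3 -m creep '[[0,0,0.5,0,0,0,4],[0,0,0,0,0,0,4],[0,0,0,0,0,0,4]]' |egrep "tcp|force|wid"
python3 -c "
from h import *
delta(c2w(.042,.033-.026,.045),4.75)"
```

```text
tcp_pos: [0.6481, -0.0344, 0.0515]
contact_force: [-0.9, 1.1, -1.5]
width: 0.0455
tcp_pos: [0.6541, -0.0358, 0.0534]
contact_force: [0.3, 0.5, -1.1]
width: 0.0459
tcp [ 0.6541 -0.0358  0.0534] chest [0.0441 0.0071 0.0534] jawang 4.87 tilt [ 0.003  0.    -1.   ] w 0.0459 t 14.32 F [ 0.3  0.5 -1.1]
shift tool cm [-0.01 -0.21  0.83]
turn about tool z 0.0020 ; after turning shift [-0.01 -0.21  0.83]
```

```bash
python3 -m creep '[[0,-0.1,0.5,0,0,0,4],[0,0,0.2,0,0,0,4],[0,0,0,0,0,0,4],[0,0,0,0,0,0,4]]' |egrep "tcp|force|wid"
python3 -m creep '[[0,0,0.2,0,0,0,4],[0,0,0,0,0,0,4],[0,0,0,0,0,0,4]]' |egrep "tcp|force|wid"
```

```text
tcp_pos: [0.6525, -0.037, 0.0454]
contact_force: [-0.5, -0.7, 3.6]
width: 0.0458
tcp_pos: [0.6526, -0.037, 0.0449]
contact_force: [-3.8, -0.6, 14.5]
width: 0.0457
```

Contact confirmed at TCP 0.045. Releasing and going for jar A, with another look first.

```bash
python3 -m creep '[[0,0,-0.2,0,0,0,6],[0,0,0,0,0,0,6],[0,0,-1,0,0,0,6],[0,0,-4,0,0,0,6],[0,0,-4,0,0,0,6]]' |egrep "tcp|force|wid"
python3 -m creep '[[0,0,-4,0,0,0,6],[0,0,-4,0,0,0,6],[4,0,0,0,0,0,6],[4,0,0,0,0,0,6],[4,0,0,0,0,0,6]]' |egrep "tcp|force|wid"
python3 -m creep '[[4,-2,0,0,0,0,7],[4,-1,0,0,0,0,7],[4,-1,0,0,0,0,7],[0,0,0,0,0,0,7],[0,0,0,0,0,0,7]]' |egrep "tcp|force|wid"
python3 - <<'E'
from h import *
im,d=snapshot("top"); cv2.imwrite("pics/t4.png",im[140:320,130:460])
for c,st,m in blobs("top",im,"red"): print(c.round(1),st[4],onz("top",c,.07).round(3),w2c(onz("top",c,.082)).round(3))
im,d=snapshot("side");cv2.imwrite("pics/s4.png",im[100:440,100:460])
for c,st,m in blobs("side",im,"red"): print("side",c.round(1),st[4],onz("side",c,.066).round(3),w2c(onz("side",c,.078)).round(3))
delta([.554,.352,.12],4.75)
E
```

```text
tcp_pos: [0.65, -0.0369, 0.1337]
contact_force: [1.0, -0.0, 1.0]
width: 0.0602
tcp_pos: [0.6422, 0.0832, 0.216]
contact_force: [0.5, 0.7, -0.4]
width: 0.0598
tcp_pos: [0.5921, 0.2001, 0.2152]
contact_force: [1.1, -1.1, -0.8]
width: 0.0696
[336.2 200.9] 215 [[ 0.653 -0.04   0.07 ]] [[0.04  0.004 0.082]]
[438.6 223.2] 293 [[ 0.584 -0.315  0.07 ]] [[-0.05  -0.263  0.082]]
[338.1 230.3] 206 [[ 0.572 -0.042  0.07 ]] [[-0.04   0.008  0.082]]
[192.1 241. ] 204 [[0.554 0.35  0.07 ]] [[-0.026  0.397  0.082]]
side [380.  185.5] 168 [[ 0.555 -0.27   0.066]] [[-0.081 -0.204  0.078]]
side [299.  209.4] 197 [[ 0.661 -0.048  0.066]] [[0.041 0.005 0.078]]
side [323.8 221.5] 180 [[ 0.58  -0.053  0.066]] [[-0.039  0.007  0.078]]
side [213.1 323.6] 257 [[0.554 0.353 0.066]] [[-0.031  0.408  0.078]]
tcp [0.594  0.1952 0.2146] chest [0.0032 0.2422 0.2146] jawang 4.77 tilt [ 0.    -0.001 -1.   ] w 0.0700 t 16.25 F [ 0.8 -1.2 -0. ]
shift tool cm [15.97 -2.68  9.43]
turn about tool z 0.0004 ; after turning shift [15.97 -2.69  9.43]
```

View pics/s4.png

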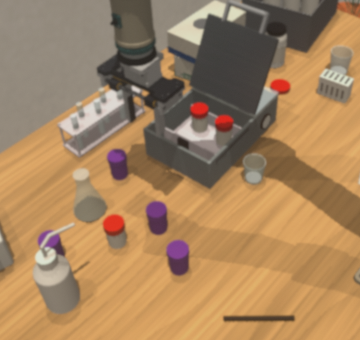

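Both jars stand on the tray in chest coordinates at (0.041, 0.005) and (-0.040, 0.008). Jar A is still at (0.554, 0.352).

```bash
python3 -m creep '[[3.2,-0.54,0,0,0,0,7],[3.2,-0.54,0,0,0,0,7],[3.2,-0.54,0,0,0,0,7],[3.2,-0.54,0,0,0,0,7],[3.2,-0.54,0,0,0,0,7]]' |egrep "tcp|force|wid"
python3 -m creep '[[0,0,3.5,0,0,0,7],[0,0,3.5,0,0,0,7],[0,0,2,0,0,0,7],[0,0,0,0,0,0,7],[0,0,0,0,0,0,7]]' |egrep "tcp|force|wid"
python3 -c "
from h import *
delta([.554,.352,.033],4.75)"
```

```text
tcp_pos: [0.5545, 0.3521, 0.2144]
contact_force: [0.4, -0.4, 0.1]
width: 0.0704
tcp_pos: [0.5541, 0.3512, 0.1237]
contact_force: [0.6, 0.3, 0.7]
width: 0.0702
tcp [0.5541 0.3512 0.1237] chest [-0.0235  0.401   0.1237] jawang 4.64 tilt [-0.001 -0.002 -1.   ] w 0.0702 t 17.08 F [0.6 0.3 0.7]
shift tool cm [0.1  0.01 9.07]
turn about tool z -0.0019 ; after turning shift [0.1  0.01 9.07]
```

```bash
python3 -m creep '[[0,0,3.5,0,0,0,7],[0,0,3.5,0,0,0,7],[0,0,2,0,0,0,7],[0,0,0,0,0,0,7],[0,0,0,0,0,0,4]]' 15 |egrep "tcp|force|wid"
python3 -m creep '[[0,0,0,0,0,0,4],[0,0,0,0,0,0,4],[0,0,0,0,0,0,4],[0,0,0,0,0,0,4],[0,0,0,0,0,0,4]]' |egrep "tcp|force|wid"
python3 -m creep '[[0,0,-4,0,0,0,4],[0,0,-4,0,0,0,4],[0,0,-4,0,0,0,4],[0,0,-3,0,0,0,4],[0,0,0,0,0,0,4]]' |egrep "tcp|force|wid"
python3 -c "
from h import *
delta(c2w(.0,.033+.027,.18),4.75)"
```

```text
tcp_pos: [0.5546, 0.3533, 0.0357]
contact_force: [0.8, 0.5, 0.8]
width: 0.0664
tcp_pos: [0.5546, 0.3543, 0.0367]
contact_force: [-0.0, -0.2, 6.9]
width: 0.0461
tcp_pos: [0.5564, 0.3567, 0.1924]
contact_force: [0.9, 1.7, -0.9]
width: 0.0454
tcp [0.5564 0.3567 0.1924] chest [-0.0208  0.4064  0.1924] jawang 4.80 tilt [ 0.011  0.008 -1.   ] w 0.0454 t 18.33 F [ 0.9  1.7 -0.9]
shift tool cm [-34.65   2.04   1.03]
turn about tool z 0.0008 ; after turning shift [-34.64   2.07   1.03]
```

```bash
python3 -m creep '[[-3.84,0.22,0,0,0,0,4],[-3.84,0.22,0,0,0,0,4],[-3.84,0.22,0,0,0,0,4],[-3.84,0.22,0,0,0,0,4],[-3.84,0.22,0,0,0,0,4]]' |egrep "tcp|force|wid"
python3 -m creep '[[-3.84,0.22,0,0,0,0,4],[-3.84,0.22,0,0,0,0,4],[-3.84,0.22,0,0,0,0,4],[-3.84,0.22,0,0,0,0,4],[0,0,0,0,0,0,4]]' |egrep "tcp|force|wid"
python3 -m creep '[[0,0,0,0,0,0,4],[0,0,0,0,0,0,4],[0,0,0,0,0,0,4]]' |egrep "tcp|force|wid"
python3 -c "
from h import *
delta(c2w(0,.033+.027,.048),4.75)"
```

```text
tcp_pos: [0.5798, 0.1611, 0.1841]
contact_force: [0.4, -0.7, -0.6]
width: 0.0454
tcp_pos: [0.6023, -0.0016, 0.1833]
contact_force: [-0.3, -1.5, -1.3]
width: 0.0457
tcp_pos: [0.6015, 0.0127, 0.1844]
contact_force: [-0.9, 0.1, -1.8]
width: 0.0455
tcp [0.6015 0.0127 0.1844] chest [-0.0043  0.0597  0.1844] jawang 4.95 tilt [-0.     0.001 -1.   ] w 0.0455 t 19.42 F [-0.9  0.1 -1.8]
shift tool cm [1.000e-02 4.400e-01 1.364e+01]
turn about tool z 0.0034 ; after turning shift [1.000e-02 4.400e-01 1.364e+01]
```

```bash
python3 -m creep '[[0,0.4,3.5,0,0,0,4],[0,0,3.5,0,0,0,4],[0,0,3,0,0,0,4],[0,0,2.5,0,0,0,4],[0,0,0,0,0,0,4]]' |egrep "tcp|force|wid"
python3 -m creep '[[0,0,0.2,0,0,0,4],[0,0,0.2,0,0,0,4],[0,0,0,0,0,0,4],[0,0,0,0,0,0,4]]' |egrep "tcp|force|wid"
python3 -c "
from h import *
delta(c2w(0,.033+.027,.049),4.75)"
```

```text
tcp_pos: [0.6017, 0.0127, 0.0547]
contact_force: [-0.9, -0.4, -1.8]
width: 0.0457
tcp_pos: [0.6071, 0.0115, 0.0572]
contact_force: [0.5, 0.3, -1.6]
width: 0.046
tcp [0.6071 0.0115 0.0572] chest [0.0012 0.0581 0.0572] jawang 4.82 tilt [ 0.003  0.    -1.   ] w 0.0460 t 20.17 F [ 0.5  0.3 -1.6]
shift tool cm [ 0.19 -0.12  0.82]
turn about tool z 0.0013 ; after turning shift [ 0.19 -0.12  0.82]
```

```bash
python3 -m creep '[[0.15,0,0.4,0,0,0,4],[0,0,0.3,0,0,0,4],[0,0,0,0,0,0,4],[0,0,0,0,0,0,4]]' |egrep "tcp|force|wid"
python3 -m creep '[[0,0,0.1,0,0,0,4],[0,0,0,0,0,0,4],[0,0,0,0,0,0,4]]' |egrep "tcp|force|wid"
```

```text
tcp_pos: [0.6061, 0.0127, 0.0487]
contact_force: [0.1, 0.5, 0.4]
width: 0.046
tcp_pos: [0.6061, 0.0127, 0.0486]
contact_force: [-1.8, -0.3, 6.8]
width: 0.0458
```

All three are on the tray. I'll release and check the fit before pushing.

```bash
python3 -m creep '[[0,0,-0.1,0,0,0,6],[0,0,0,0,0,0,6],[0,0,-1,0,0,0,6],[0,0,-4,0,0,0,6],[0,0,-4,0,0,0,6]]' |egrep "tcp|force|wid"
python3 -m creep '[[0,0,-4,0,0,0,6],[2,0,-2,0,0,0,6],[2.2,0,0,0,0,0,6],[2.2,0,0,0,0,0,6],[0,0,0,0,0,0,6]]' |egrep "tcp|force|wid"
python3 - <<'E'
from h import *
im,d=snapshot("top"); cv2.imwrite("pics/t5.png",cv2.resize(im[145:275,265:430],None,fx=4.5,fy=4.5,interpolation=cv2.INTER_CUBIC))
for c,st,m in blobs("top",im,"red"): print(c.round(1),st[4],w2c(onz("top",c,.082)).round(3))
im,d=snapshot("side");cv2.imwrite("pics/s5.png",cv2.resize(im[150:310,210:420],None,fx=3.5,fy=3.5,interpolation=cv2.INTER_CUBIC))
for c,st,m in blobs("side",im,"red"): print("side",c.round(1),st[4],w2c(onz("side",c,.078)).round(3))
delta(c2w(.001,.126,.05),4.75)
E
```

```text
tcp_pos: [0.604, 0.0125, 0.1382]
contact_force: [0.7, 0.6, 0.5]
width: 0.0597
tcp_pos: [0.5998, 0.0826, 0.2003]
contact_force: [-0.9, 0.5, 0.3]
width: 0.06
[336.2 200.4] 200 [[0.041 0.004 0.082]]
[438.6 223.2] 293 [[-0.05  -0.263  0.082]]
side [380.  185.5] 169 [[-0.082 -0.204  0.078]]
side [300.6 209. ] 111 [[0.038 0.002 0.078]]
side [323.6 221.4] 150 [[-0.038  0.007  0.078]]
side [300.1 226.2] 146 [[-0.     0.056  0.078]]
tcp [0.6002 0.0769 0.199 ] chest [-0.0003  0.1239  0.199 ] jawang 4.93 tilt [ 0. -0. -1.] w 0.0597 t 21.68 F [-0.3 -1.  -0.4]
shift tool cm [ 0.22  0.13 14.9 ]
turn about tool z 0.0031 ; after turning shift [ 0.22  0.13 14.9 ]
```

View pics/s5.png

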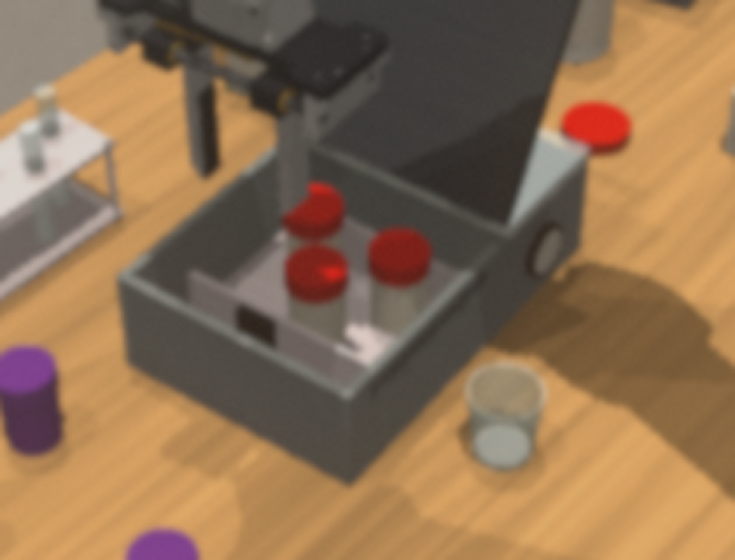

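All three jars stand upright between the fences. Now I'll grip the tab and push.

```bash
python3 -m creep '[[0.2,0.1,3.5,0,0,0,6],[0,0,3.5,0,0,0,6],[0,0,3.5,0,0,0,6],[0,0,3.5,0,0,0,6],[0,0,0.5,0,0,0,6]]' |egrep "tcp|force|wid"
python3 -m creep '[[0,0,0,0,0,0,6],[0,0,0,0,0,0,2],[0,0,0,0,0,0,2],[0,0,0,0,0,0,2],[0,0,0,0,0,0,2]]' 20 |egrep "tcp|force|wid"
python3 -m creep '[[0,0,0,0,0,0,2],[0,0,0,0,0,0,2]]' |egrep "tcp|force|wid"
python3 -c "
from h import *
delta(c2w(.001,.007,.05),4.75)"
```

```text
tcp_pos: [0.597, 0.075, 0.0477]
contact_force: [-1.3, -0.4, 0.7]
width: 0.0601
tcp_pos: [0.6026, 0.0785, 0.0554]
contact_force: [0.5, 0.9, 0.0]
width: 0.0366
tcp_pos: [0.6021, 0.0785, 0.0548]
contact_force: [-0.1, -0.6, 6.4]
width: 0.0299
tcp [0.6021 0.0785 0.0548] chest [0.0016 0.1252 0.0548] jawang 4.79 tilt [ 0.002  0.    -1.   ] w 0.0299 t 22.68 F [-0.1 -0.6  6.4]
shift tool cm [-11.82  -0.07   0.48]
turn about tool z 0.0007 ; after turning shift [-11.82  -0.06   0.48]
```

```bash
python3 -m creep '[[-0.4,0,0,0,0,0,2],[-0.7,0,0,0,0,0,2],[-1,0,0,0,0,0,2],[-1,0,0,0,0,0,2],[-1,0,0,0,0,0,2]]' |egrep "tcp|force|wid"
python3 -m creep '[[-1,0,0,0,0,0,2],[-1,0,0,0,0,0,2],[-1,0,0,0,0,0,2],[-1,0,0,0,0,0,2],[-1,0,0,0,0,0,2]]' |egrep "tcp|force|wid"
python3 -m creep '[[-1,0,0,0,0,0,2],[-0.7,0,0,0,0,0,2],[-0.5,0,0,0,0,0,2],[-0.3,0,0,0,0,0,2],[0,0,0,0,0,0,2]]' |egrep "tcp|force|wid"
python3 -c "
from h import *
delta(c2w(.001,.007,.05),4.75)"
```

```text
tcp_pos: [0.605, 0.0389, 0.0548]
contact_force: [-1.2, 1.9, 7.5]
width: 0.0299
tcp_pos: [0.6088, -0.0112, 0.0548]
contact_force: [-2.7, 1.7, 9.2]
width: 0.0297
tcp_pos: [0.6108, -0.038, 0.0548]
contact_force: [-4.5, -1.1, 9.0]
width: 0.0299
tcp [ 0.6108 -0.038   0.0548] chest [0.0007 0.0085 0.0548] jawang 4.75 tilt [ 0.    -0.001 -1.   ] w 0.0299 t 23.93 F [-4.5 -1.1  9. ]
shift tool cm [-0.15  0.03  0.48]
turn about tool z 0.0001 ; after turning shift [-0.15  0.03  0.48]
```

```bash
python3 -m creep '[[-0.2,0,0,0,0,0,2],[-0.2,0,0,0,0,0,2],[0,0,0,0,0,0,2]]' |egrep "tcp|force|wid"
python3 -m creep '[[-0.2,0,0,0,0,0,2],[-0.1,0,0,0,0,0,2],[0,0,0,0,0,0,2]]' |egrep "tcp|force|wid"
```

```text
tcp_pos: [0.6108, -0.0392, 0.0548]
contact_force: [-4.3, 3.1, 9.0]
width: 0.0299
tcp_pos: [0.6109, -0.0392, 0.0547]
contact_force: [-3.9, 7.1, 9.0]
width: 0.0302
```

The tray stopped after 118 mm of travel, so it's home. Releasing, rising, and looking at the tray and cartridge.

```bash
python3 -m creep '[[0.5,0,0,0,0,0,6],[0,0,0,0,0,0,6],[0,0,0,0,0,0,6],[0,0,-4,0,0,0,6],[0,0,-4,0,0,0,6]]' |egrep "tcp|force|wid"
python3 -m creep '[[1,-2,-3,0,0,0,6],[1,-3,-2,0,0,0,6],[0,-4,0,0,0,0,6],[0,-4,0,0,0,0,6],[0,-4,0,0,0,0,6]]' |egrep "tcp|force|wid"
python3 - <<'E'
from h import *
im,d=snapshot("top"); cv2.imwrite("pics/t6.png",im[130:320,260:520]); 
cr=im[235:305,440:505]; g=cv2.cvtColor(cr,cv2.COLOR_BGR2HSV)
m=((g[...,1]<60)&(g[...,2]>150)).astype(np.uint8); k,l,st,c=cv2.connectedComponentsWithStats(m); i=1+np.argmax(st[1:,4]); print(st[i],c[i]+[440,235])
m=cv2.morphologyEx((l==i).astype(np.uint8),cv2.MORPH_CLOSE,np.ones((5,5)))
ys,xs=np.nonzero(m); P=onz("top",np.c_[xs+440,ys+235],.065)[:,:2].astype(np.float32); rr=cv2.minAreaRect(P); print(rr,cv2.boxPoints(rr))
dd=d[ys+235,xs+440]; print("z",np.percentile(bydepth("top",np.c_[xs+440,ys+235],dd)[:,2],[20,50,80]))
cv2.imwrite("pics/c6.png",cv2.resize(cr,None,fx=8,fy=8,interpolation=cv2.INTER_CUBIC))
im,d=snapshot("side");cv2.imwrite("pics/s6.png",cv2.resize(im[120:310,210:470],None,fx=3,fy=3,interpolation=cv2.INTER_CUBIC))
for c,st,m in blobs("side",im,"red",30): print("side",c.round(1),st[4],w2c(onz("side",c,.078)).round(3))
print(telemetry.observe()["qpos"].round(1))
E
```

```text
tcp_pos: [0.6089, -0.0401, 0.1317]
contact_force: [1.2, -0.0, -0.4]
width: 0.0582
tcp_pos: [0.4385, -0.0342, 0.1837]
contact_force: [-0.0, 0.6, 1.0]
width: 0.0597
[ 25  19  21  34 349] [474.87965616 270.45845272]
((0.4544745981693268, -0.4084276258945465), (0.08683285117149353, 0.0423380509018898), 7.878223896026611) [[ 0.40856636 -0.39340943]
 [ 0.41436952 -0.43534786]
 [ 0.50038284 -0.42344582]
 [ 0.49457967 -0.3815074 ]]
z [0.06393541 0.0661059  0.06824458]
side [379.1 182.2] 47 [[-0.072 -0.216  0.078]]
[ 24.3  23.3 -31.7 120.4  18.5  41.7 -14.7]
```

View pics/s6.png

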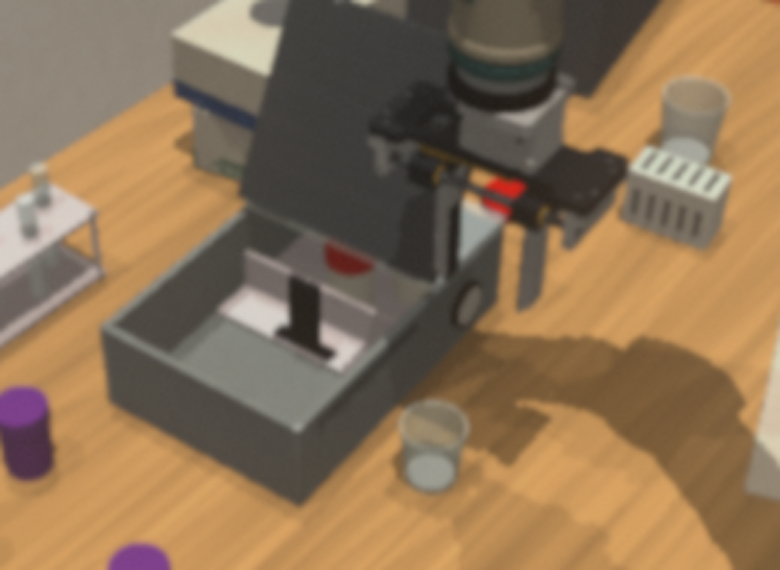

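View pics/c6.png

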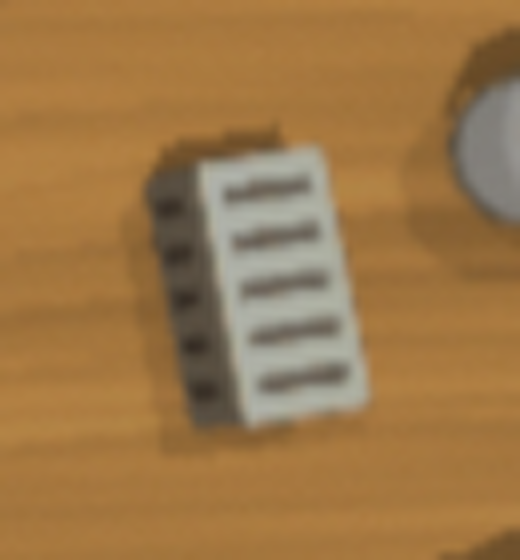

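Through the clear roof the side view shows the tray home, with the tab at (305,310) and red lids under the roof. The cartridge is at (0.4545, -0.408) with its long axis at 7.9°, and its top is 65 mm high as it should be. Next I'll turn the jaws by -87° and go over.

```bash
python3 -m creep '[[0,-1,0,0,0,0.1166,6.5],[0,0,0,0,0,0.1166,6.5],[0,0,0,0,0,0.1166,6.5],[0,0,0,0,0,0.1166,6.5],[0,0,0,0,0,0.1166,6.5]]' |egrep "tcp|force|wid"
python3 -m creep '[[0,0,0,0,0,0.1166,6.5],[0,0,0,0,0,0.1166,6.5],[0,0,0,0,0,0.1166,6.5],[0,0,0,0,0,0.1166,6.5],[0,0,0,0,0,0.1166,6.5]]' |egrep "tcp|force|wid"
python3 -m creep '[[0,0,0,0,0,0.1166,6.5],[0,0,0,0,0,0.1166,6.5],[0,0,0,0,0,0.1166,6.5],[0,0,0,0,0,0,6.5]]' |egrep "tcp|force|wid"
python3 - <<'E'
from h import *
delta([.4545,-.408,.15],-82.1)
print(telemetry.observe()["qpos"].round(1))
E
```

```text
tcp_pos: [0.4308, -0.035, 0.1836]
contact_force: [0.4, -0.2, -0.3]
width: 0.0652
tcp_pos: [0.4308, -0.0349, 0.1835]
contact_force: [-0.0, -0.1, -0.3]
width: 0.0654
tcp_pos: [0.4307, -0.0348, 0.1835]
contact_force: [-0.8, -0.0, 0.3]
width: 0.065
tcp [ 0.4307 -0.0348  0.1835] chest [-0.1785  0.0265  0.1835] jawang -82.24 tilt [ 0.    -0.001 -1.   ] w 0.0650 t 26.53 F [-0.8 -0.   0.3]
shift tool cm [-2.69 37.29  3.38]
turn about tool z -0.0024 ; after turning shift [-2.78 37.29  3.38]
[  6.9  20.6  -7.9 121.3   4.5  38.3 -86.4]
```

```bash
python3 -m creep '[[-0.27,3.73,0,0,0,0,6.5],[-0.27,3.73,0,0,0,0,6.5],[-0.27,3.73,0,0,0,0,6.5],[-0.27,3.73,0,0,0,0,6.5],[-0.27,3.73,0,0,0,0,6.5]]' |egrep "tcp|force|wid"
python3 -m creep '[[-0.27,3.73,0,0,0,0,6.5],[-0.27,3.73,0,0,0,0,6.5],[-0.27,3.73,0,0,0,0,6.5],[-0.27,3.73,0,0,0,0,6.5],[-0.27,3.73,0,0,0,0,6.5]]' |egrep "tcp|force|wid"
python3 -m creep '[[0,0,2,0,0,0,6.5],[0,0,2,0,0,0,6.5],[0,0,0,0,0,0,6.5],[0,0,0,0,0,0,6.5]]' |egrep "tcp|force|wid"
python3 - <<'E'
from h import *
im,d=snapshot("side"); cv2.imwrite("pics/s7.png",cv2.resize(im[100:260,360:520],None,fx=3.7,fy=3.7,interpolation=cv2.INTER_CUBIC))
delta([.4545,-.408,.028],-82.1)
E
```

```text
tcp_pos: [0.4427, -0.2231, 0.1835]
contact_force: [0.9, -0.1, 0.3]
width: 0.065
tcp_pos: [0.4547, -0.41, 0.1833]
contact_force: [1.0, 0.3, 0.3]
width: 0.0651
tcp_pos: [0.4543, -0.4071, 0.1425]
contact_force: [-0.6, -0.6, 0.1]
width: 0.0651
tcp [ 0.4552 -0.4074  0.1437] chest [-0.1849 -0.3468  0.1437] jawang -81.93 tilt [-0.  0. -1.] w 0.0645 t 27.75 F [ 0.5 -0.2  0.5]
shift tool cm [-0.08  0.05 11.57]
turn about tool z 0.0030 ; after turning shift [-0.08  0.05 11.57]
```

View pics/s7.png

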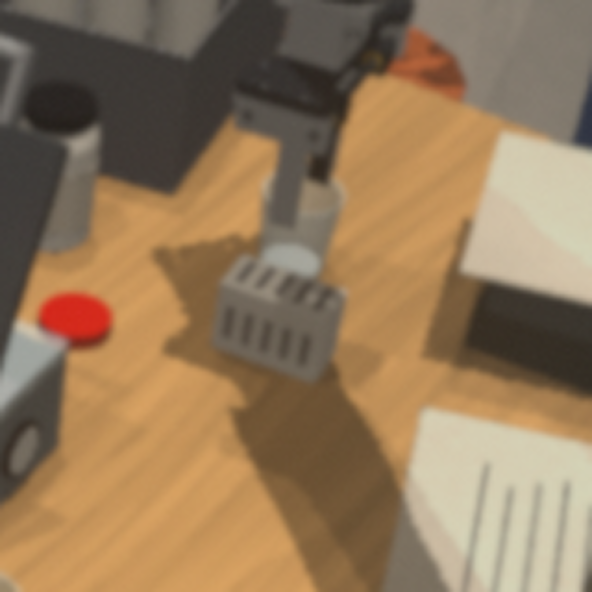

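The cartridge is still in place under the open jaws, at about (280,318) in the crop. Descending and gripping.

```bash
python3 -m creep '[[0,0,3.5,0,0,0,6.5],[0,0,3.5,0,0,0,6.5],[0,0,3,0,0,0,6.5],[0,0,1.5,0,0,0,6.5],[0,0,0,0,0,0,6.5]]' 25|egrep "tcp|force|wid"
python3 -m creep '[[0,0,0,0,0,0,4],[0,0,0,0,0,0,4],[0,0,0,0,0,0,4],[0,0,0,0,0,0,4],[0,0,0,0,0,0,4]]' 25|egrep "tcp|force|wid"
python3 -c "
from h import *
delta([.4545,-.408,.028],-85.25)"
```

```text
tcp_pos: [0.4541, -0.4059, 0.0264]
contact_force: [0.2, -0.2, 0.5]
width: 0.0651
tcp_pos: [0.4563, -0.4083, 0.0305]
contact_force: [-0.1, 0.6, 7.8]
width: 0.045
tcp [ 0.4563 -0.4083  0.0305] chest [-0.1839 -0.3477  0.0305] jawang -82.03 tilt [ 0.003 -0.002 -1.   ] w 0.0450 t 28.58 F [-0.1  0.6  7.8]
shift tool cm [-0.18 -0.05  0.25]
turn about tool z 0.0562 ; after turning shift [-0.18 -0.04  0.25]
```

```bash
python3 -m creep '[[0,0,-4,0,0,0,4],[0,0,-4,0,0,0,4],[0,0,-4,0,0,0.02,4],[0,0,-4,0,0,0.02,4],[0,0,-2,0,0,0.016,4]]' |egrep "tcp|force|wid"
python3 -m creep '[[0,0,0,0,0,0,4],[0,0,0,0,0,0,4]]' |egrep "tcp|force|wid"
python3 -c "
from h import *
delta([.445,.035,.2],-85.25)"
```

```text
tcp_pos: [0.4567, -0.4089, 0.2143]
contact_force: [0.7, -0.6, -1.5]
width: 0.0449
tcp_pos: [0.4553, -0.4078, 0.2099]
contact_force: [0.6, 0.0, -2.2]
width: 0.0452
tcp [ 0.4553 -0.4078  0.2099] chest [-0.1849 -0.3472  0.2099] jawang -85.23 tilt [ 0.002 -0.002 -1.   ] w 0.0452 t 29.17 F [ 0.6  0.  -2.2]
shift tool cm [  2.65 -44.21   0.9 ]
turn about tool z 0.0004 ; after turning shift [  2.64 -44.21   0.9 ]
```

```bash
python3 -m creep '[[0.2,-3.68,0,0,0,0,4],[0.2,-3.68,0,0,0,0,4],[0.2,-3.68,0,0,0,0,4],[0.2,-3.68,0,0,0,0,4],[0.2,-3.68,0,0,0,0,4]]' |egrep "tcp|force|wid"
python3 -m creep '[[0.2,-3.68,0,0,0,0,4],[0.2,-3.68,0,0,0,0,4],[0.2,-3.68,0,0,0,0,4],[0.2,-3.68,0,0,0,0,4],[0.2,-3.68,0,0,0,0,4]]' |egrep "tcp|force|wid"
python3 -m creep '[[0.2,-3.68,0,0,0,0,4],[0.2,-3.68,0,0,0,0,4],[0,0,0,0,0,0,4],[0,0,0,0,0,0,4]]' |egrep "tcp|force|wid"
python3 -c "
from h import *
delta(c2w(0,.083,.2),-85.25)"
```

```text
tcp_pos: [0.4477, -0.221, 0.2065]
contact_force: [0.7, -0.0, -1.8]
width: 0.045
tcp_pos: [0.4423, -0.0374, 0.2068]
contact_force: [-0.0, 0.3, -1.8]
width: 0.0448
tcp_pos: [0.4407, 0.0367, 0.2071]
contact_force: [-0.3, -0.4, -2.7]
width: 0.0451
tcp [0.4407 0.0367 0.2071] chest [-0.1626  0.097   0.2071] jawang -84.90 tilt [-0.003  0.    -1.   ] w 0.0451 t 30.33 F [-0.3 -0.4 -2.7]
shift tool cm [16.25  1.5   0.65]
turn about tool z 0.0061 ; after turning shift [16.26  1.4   0.65]
```

```bash
python3 -m creep '[[3.25,0.28,0,0,0,0.006,4],[3.25,0.28,0,0,0,0,4],[3.25,0.28,0,0,0,0,4],[3.25,0.28,0,0,0,0,4],[3.25,0.28,0,0,0,0,4]]' |egrep "tcp|force|wid"
python3 -m creep '[[0,0,3,0,0,0,4],[0,0,3,0,0,0,4],[0,0,0,0,0,0,4],[0,0,0,0,0,0,4]]' |egrep "tcp|force|wid"
python3 -c "
from h import *
delta(c2w(0,.083,.037),-85.25)"
```

```text
tcp_pos: [0.6058, 0.0305, 0.2068]
contact_force: [-0.1, 0.2, -1.6]
width: 0.0447
tcp_pos: [0.603, 0.0312, 0.146]
contact_force: [0.4, -0.6, -1.4]
width: 0.0452
tcp [0.603  0.0312 0.146 ] chest [-0.0013  0.0781  0.146 ] jawang -85.70 tilt [-0.007 -0.001 -1.   ] w 0.0452 t 31.08 F [ 0.4 -0.6 -1.4]
shift tool cm [ 0.2  -0.51 10.9 ]
turn about tool z -0.0079 ; after turning shift [ 0.21 -0.5  10.9 ]
```

```bash
python3 -m creep '[[0.2,-0.4,3,0,0,-0.006,4],[0,0,3,0,0,0,4],[0,0,2.5,0,0,0,4],[0,0,1.4,0,0,0,4],[0,0,0,0,0,0,4]]' |egrep "tcp|force|wid"
python3 -m creep '[[0,0,0.3,0,0,0,4],[0,0,0,0,0,0,4],[0,0,0,0,0,0,4]]' |egrep "tcp|force|wid"
python3 -c "
from h import *
delta(c2w(0,.083,.037),-85.25)"
```

```text
tcp_pos: [0.6055, 0.0364, 0.048]
contact_force: [-0.0, 0.0, -1.5]
width: 0.0451
tcp_pos: [0.6086, 0.0374, 0.0484]
contact_force: [-0.1, -0.2, -1.2]
width: 0.045
tcp [0.6086 0.0374 0.0484] chest [0.0047 0.0838 0.0484] jawang -85.26 tilt [ 0.003  0.    -1.   ] w 0.0450 t 31.75 F [-0.1 -0.2 -1.2]
shift tool cm [-0.48  0.08  1.13]
turn about tool z -0.0002 ; after turning shift [-0.48  0.08  1.13]
```

```bash
python3 -m creep '[[-0.2,0,0.5,0,0,0,4],[0,0,0.3,0,0,0,4],[0,0,0,0,0,0,4],[0,0,0,0,0,0,4]]' |egrep "tcp|force|wid"
python3 -m creep '[[0,0,0.2,0,0,0,4],[0,0,0,0,0,0,4],[0,0,0,0,0,0,4]]' |egrep "tcp|force|wid"
```

```text
tcp_pos: [0.605, 0.0373, 0.0385]
contact_force: [0.5, -0.6, -2.0]
width: 0.0449
tcp_pos: [0.6055, 0.0374, 0.0366]
contact_force: [0.5, 0.1, -0.6]
width: 0.0448
```

```bash
python3 -m creep '[[0,0,0.1,0,0,0,4],[0,0,0,0,0,0,4],[0,0,0,0,0,0,4]]' |egrep "tcp|force|wid"
python3 -m creep '[[0,0,0,0,0,0,6],[0,0,0,0,0,0,6],[0,0,-1,0,0,0,6],[0,0,-4,0,0,0,6],[0,0,-4,0,0,0,6]]' |egrep "tcp|force|wid"
python3 -m creep '[[0,0,-4,0,0,0,6],[0,0,-4,0,0,0,6],[0,0,-4,0,0,0,5],[0,0,-4,0,0,0,5],[0,0,-4,0,0,0,5]]' |egrep "tcp|force|wid"
python3 -m creep '[[0,0,-4,0,0,0,4.5],[0,0,-4,0,0,0,4.5],[0,-3,-2,0,0,0,4.5],[0,-3,0,0,0,0,4.5],[0,0,0,0,0,0,4.5]]' |egrep "tcp|force|wid"
python3 - <<'E'
from h import *
im,d=snapshot("side"); cv2.imwrite("pics/s8.png",cv2.resize(im[80:310,210:470],None,fx=2.6,fy=2.6,interpolation=cv2.INTER_CUBIC)); np.save("pics/s8d.npy",d)
im,d=snapshot("top"); cv2.imwrite("pics/t8.png",cv2.resize(im[130:290,260:440],None,fx=3.5,fy=3.5,interpolation=cv2.INTER_CUBIC))
delta(c2w(0,-.15,.4),-85.25)
E
```

```text
tcp_pos: [0.6055, 0.0374, 0.0366]
contact_force: [-2.7, 0.5, 7.5]
width: 0.045
tcp_pos: [0.6034, 0.0372, 0.1252]
contact_force: [1.3, 0.1, -0.4]
width: 0.0602
tcp_pos: [0.6045, 0.0373, 0.3285]
contact_force: [1.5, 0.4, -1.1]
width: 0.0502
tcp_pos: [0.5992, 0.105, 0.428]
contact_force: [-1.3, 0.7, -0.7]
width: 0.0452
tcp [0.5996 0.0985 0.426 ] chest [0.0008 0.1454 0.426 ] jawang -85.07 tilt [ 0.  0. -1.] w 0.0451 t 33.93 F [-0.2 -0.6 -0.6]
shift tool cm [-0.17 29.54  2.59]
turn about tool z 0.0031 ; after turning shift [-0.08 29.54  2.59]
```

View pics/s8.png

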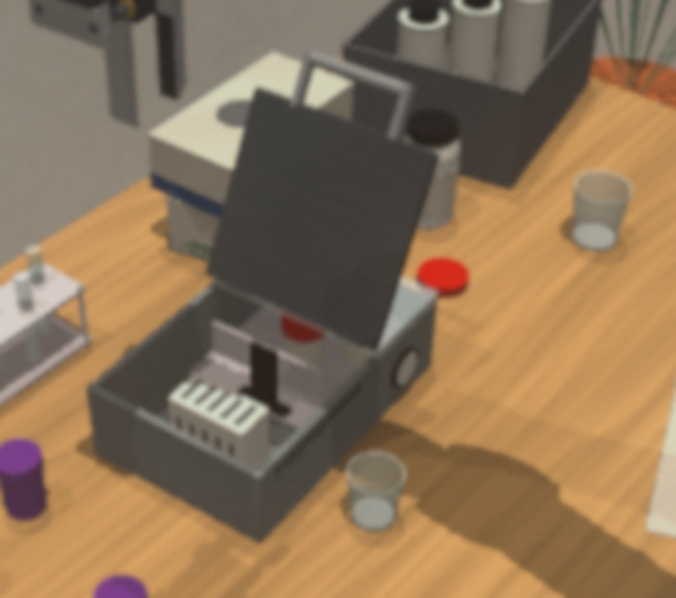

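View pics/t8.png

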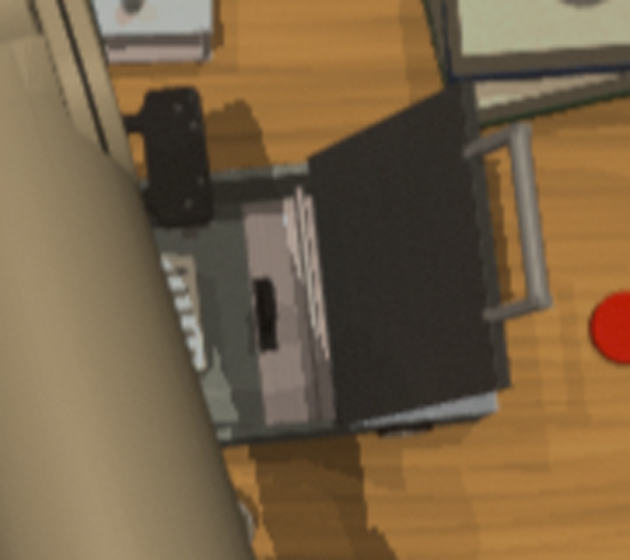

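The cartridge stands upright in the bay and the cover is still open. Next I'll triangulate the bar ends: in the side crop at (306,57) and (410,93), in the top crop at (522,128) and (545,302).

```bash
cat > tri.py <<'E'
from h import *
def tri(pt,ps):
    o1,d1=ray("top",[pt]);o2,d2=ray("side",[ps]); d1=d1[0]/np.linalg.norm(d1);d2=d2[0]/np.linalg.norm(d2)
    A=np.c_[d1,-d2]; s=np.linalg.lstsq(A,o2-o1,rcond=None)[0]
    p,q=o1+s[0]*d1,o2+s[1]*d2; return (p+q)/2,np.linalg.norm(p-q)
E
python3 - <<'E'
from tri import *
T=lambda p:(p[0]/3.5+260-.36,p[1]/3.5+130-.36); S=lambda p:(p[0]/2.6+210-.3,p[1]/2.6+80-.3)
P=[]
for a,b in [((524,130),(309,58)),((544,302),(408,93))]:
    p,e=tri(T(a),S(b)); P.append(p); print(p.round(4),"gap %.4f"%e,w2c(p).round(4), "r",np.hypot(w2c(p)[0,1]+.042,p[2]-.102).round(4))
m=(P[0]+P[1])/2; c=w2c(m)[0]; print("mid",m.round(4),c.round(4),"len",np.linalg.norm(P[0]-P[1]).round(4),"ang",np.arctan2(c[2]-.102,c[1]+.042),"r",np.hypot(c[1]+.042,c[2]-.102))
# predicted bar for angles
for th in (2.0,2.05,2.1,2.15):
    y=-.042+.241*np.cos(th)+.006*np.sin(th); z=.102+.241*np.sin(th)-.006*np.cos(th); Q=[c2w(x,y,z) for x in(-.051,.051)]
    print(th,round(y,4),round(z,4),"top",[((q-[260,130])*3.5).round() for q in proj("top",Q)],"side",[((q-[210,80])*2.6).round() for q in proj("side",Q)])
E
```

```text
[ 0.6798 -0.1926  0.3155] gap 0.0021 [[ 0.0567 -0.1513  0.3155]] r 0.2399
[ 0.5684 -0.2003  0.3158] gap 0.0008 [[-0.055  -0.1497  0.3158]] r 0.2394
mid [ 0.6241 -0.1965  0.3156] [ 0.0008 -0.1505  0.3156] len 0.1117 ang 2.0408509237614867 r 0.23963993439280065
2.0 -0.1368 0.3236 top [array([524., 294.]), array([503., 135.])] side [array([397.,  89.]), array([306.,  58.])]
2.05 -0.1478 0.3186 top [array([539., 294.]), array([518., 135.])] side [array([403.,  89.]), array([312.,  58.])]
2.1 -0.1585 0.3131 top [array([554., 293.]), array([533., 136.])] side [array([409.,  90.]), array([318.,  58.])]
2.15 -0.1689 0.307 top [array([569., 293.]), array([547., 137.])] side [array([414.,  91.]), array([324.,  59.])]
```

Triangulation gives the bar at chest (0.001, -0.1505), z 0.3156. Its radius is 0.240 against the given 0.241, which puts the cover at about 2.06 rad. Moving above it.

```bash
python3 -m creep '[[0,3.7,0,0,0,0.003,4.5],[0,3.7,0,0,0,0,4.5],[0,3.7,0,0,0,0,4.5],[0,3.7,0,0,0,0,4.5],[0,3.7,0,0,0,0,4.5]]' |egrep "tcp|force|wid"
python3 -m creep '[[0,3.7,0,0,0,0,4.5],[0,3.7,0,0,0,0,4.5],[0,3.7,0,0,0,0,4.5],[0,0,0,0,0,0,4.5],[0,0,0,0,0,0,4.5]]' |egrep "tcp|force|wid"
python3 -c "
from h import *
delta(c2w(.001,-.1505,.2966),-85.25)"
```

```text
tcp_pos: [0.6142, -0.0908, 0.4252]
contact_force: [1.0, 0.0, -0.4]
width: 0.0449
tcp_pos: [0.6225, -0.2024, 0.4244]
contact_force: [0.2, 0.7, -0.7]
width: 0.045
tcp [ 0.6225 -0.2024  0.4244] chest [-0.0013 -0.1563  0.4244] jawang -85.82 tilt [-0.002 -0.001 -1.   ] w 0.0450 t 34.77 F [ 0.2  0.7 -0.7]
shift tool cm [ 0.26 -0.6  12.78]
turn about tool z -0.0100 ; after turning shift [ 0.26 -0.6  12.78]
```

```bash
python3 -m creep '[[0.2,-0.4,2.5,0,0,-0.008,4.5],[0,0,2,0,0,0,4.5],[0,0,0,0,0,0,4.5],[0,0,0,0,0,0,4.5]]' |egrep "tcp|force|wid"
python3 - <<'E'
from h import *
im,d=snapshot("side"); cv2.imwrite("pics/s9.png",cv2.resize(im[40:240,250:450],None,fx=3,fy=3,interpolation=cv2.INTER_CUBIC))
delta(c2w(.001,-.1505,.2966),-85.25)
E
```

```text
tcp_pos: [0.6249, -0.1927, 0.38]
contact_force: [0.7, 0.8, 0.9]
width: 0.0451
tcp [ 0.6257 -0.1931  0.3813] chest [ 0.0027 -0.1473  0.3813] jawang -84.91 tilt [ 0.  0. -1.] w 0.0450 t 35.15 F [-0.4 -0.1 -1. ]
shift tool cm [-0.18  0.31  8.47]
turn about tool z 0.0060 ; after turning shift [-0.17  0.32  8.47]
```

View pics/s9.png

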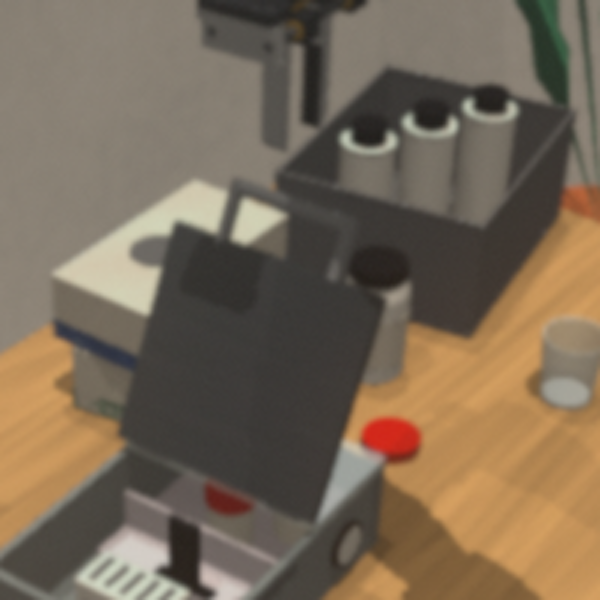

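The fingers at (275,150) and (312,125) are above the bar, whose middle is at about (295,205). Descending.

```bash
python3 -m creep '[[-0.1,0.2,2.5,0,0,0.003,4.5],[0,0,2.5,0,0,0,4.5],[0,0,2,0,0,0,4.5],[0,0,1.4,0,0,0,4.5],[0,0,0,0,0,0,4.5]]' |egrep "tcp|force|wid"
python3 -m creep '[[0,0,0,0,0,0,0.8],[0,0,0,0,0,0,0.8],[0,0,0,0,0,0,0.8],[0,0,0,0,0,0,0.8],[0,0,0,0,0,0,0.8]]' 25 |egrep "tcp|force|wid"
python3 -m creep '[[0,0,0,0,0,0,0.8],[0,0,0,0,0,0,0.8]]' |egrep "tcp|force|wid"
python3 -c "
from h import *
delta(c2w(.001,-.1505,.2966),-85.25)"
```

```text
tcp_pos: [0.6238, -0.1954, 0.2949]
contact_force: [0.1, 0.3, -0.8]
width: 0.045
tcp_pos: [0.6253, -0.1949, 0.2973]
contact_force: [-0.1, 2.3, -1.6]
width: 0.0155
tcp_pos: [0.6253, -0.1953, 0.2969]
contact_force: [0.8, 1.9, 0.4]
width: 0.013
tcp [ 0.6253 -0.1953  0.2969] chest [ 0.0021 -0.1495  0.2969] jawang -85.11 tilt [ 0.001  0.001 -1.   ] w 0.0130 t 36.15 F [0.8 1.9 0.4]
shift tool cm [-0.11  0.1   0.03]
turn about tool z 0.0025 ; after turning shift [-0.11  0.1   0.03]
```

The bar is pinched at 13 mm. I'll work out the arc steps (tool y is -chest y, tool z is down).

```bash
python3 - <<'E'
import numpy as np
seq=[2.04]; steps=[.03,.05]+[.07]*18+[.06]*4+[.05]*3+[.04]*3+[.03]*3+[.025]*20
for s in steps:
    seq.append(seq[-1]-s)
    if seq[-1]<-.02: break
a=np.array(seq); a=a[a>-.03]; y=24.1*np.cos(a); z=24.1*np.sin(a)
for i in range(len(a)-1): print(round(a[i+1],3),"[0,%.2f,%.2f,0,0,0,0.8]"%(-(y[i+1]-y[i]),-(z[i+1]-z[i])), "chest y %.4f tcpz %.4f"%(-.042+y[i+1]/100,.102-.019+z[i+1]/100))
E
```

```text
2.01 [0,-0.65,-0.32,0,0,0,0.8] chest y -0.1445 tcpz 0.3011
1.96 [0,-1.10,-0.48,0,0,0,0.8] chest y -0.1334 tcpz 0.3060
1.89 [0,-1.58,-0.59,0,0,0,0.8] chest y -0.1176 tcpz 0.3118
1.82 [0,-1.62,-0.47,0,0,0,0.8] chest y -0.1014 tcpz 0.3166
1.75 [0,-1.65,-0.36,0,0,0,0.8] chest y -0.0850 tcpz 0.3201
1.68 [0,-1.67,-0.24,0,0,0,0.8] chest y -0.0683 tcpz 0.3226
1.61 [0,-1.68,-0.13,0,0,0,0.8] chest y -0.0514 tcpz 0.3238
1.54 [0,-1.69,-0.01,0,0,0,0.8] chest y -0.0346 tcpz 0.3239
1.47 [0,-1.68,0.11,0,0,0,0.8] chest y -0.0177 tcpz 0.3228
1.4 [0,-1.67,0.23,0,0,0,0.8] chest y -0.0010 tcpz 0.3205
1.33 [0,-1.65,0.34,0,0,0,0.8] chest y 0.0155 tcpz 0.3170
1.26 [0,-1.62,0.46,0,0,0,0.8] chest y 0.0317 tcpz 0.3125
1.19 [0,-1.59,0.57,0,0,0,0.8] chest y 0.0476 tcpz 0.3067
1.12 [0,-1.54,0.68,0,0,0,0.8] chest y 0.0630 tcpz 0.2999
1.05 [0,-1.49,0.79,0,0,0,0.8] chest y 0.0779 tcpz 0.2920
0.98 [0,-1.43,0.89,0,0,0,0.8] chest y 0.0922 tcpz 0.2831
0.91 [0,-1.37,0.99,0,0,0,0.8] chest y 0.1059 tcpz 0.2733
0.84 [0,-1.29,1.08,0,0,0,0.8] chest y 0.1189 tcpz 0.2625
0.77 [0,-1.22,1.17,0,0,0,0.8] chest y 0.1310 tcpz 0.2508

[... 383 characters left out ...]
36 tcpz 0.1679
0.31 [0,-0.40,1.14,0,0,0,0.8] chest y 0.1875 tcpz 0.1565
0.27 [0,-0.28,0.92,0,0,0,0.8] chest y 0.1903 tcpz 0.1473
0.23 [0,-0.24,0.93,0,0,0,0.8] chest y 0.1927 tcpz 0.1379
0.19 [0,-0.20,0.94,0,0,0,0.8] chest y 0.1947 tcpz 0.1285
0.16 [0,-0.13,0.71,0,0,0,0.8] chest y 0.1959 tcpz 0.1214
0.13 [0,-0.10,0.72,0,0,0,0.8] chest y 0.1970 tcpz 0.1142
0.1 [0,-0.08,0.72,0,0,0,0.8] chest y 0.1978 tcpz 0.1071
0.075 [0,-0.05,0.60,0,0,0,0.8] chest y 0.1983 tcpz 0.1011
0.05 [0,-0.04,0.60,0,0,0,0.8] chest y 0.1987 tcpz 0.0950
0.025 [0,-0.02,0.60,0,0,0,0.8] chest y 0.1989 tcpz 0.0890
-0.0 [0,-0.01,0.60,0,0,0,0.8] chest y 0.1990 tcpz 0.0830
-0.025 [0,0.01,0.60,0,0,0,0.8] chest y 0.1989 tcpz 0.0770
```

```bash
python3 -m creep '[[0,-0.65,-0.32,0,0,0,0.8],[0,-1.1,-0.48,0,0,0,0.8],[0,-1.58,-0.59,0,0,0,0.8],[0,0,0,0,0,0,0.8]]' 25 |egrep "tcp|force|wid"
python3 -c "
from h import *
delta(c2w(.001,-.1176,.3118),-85.25)"
```

```text
tcp_pos: [0.6227, -0.1614, 0.3118]
contact_force: [0.0, 0.2, 2.7]
width: 0.0133
tcp [ 0.6227 -0.1614  0.3118] chest [ 0.0024 -0.1155  0.3118] jawang -85.01 tilt [ 0.002 -0.001 -1.   ] w 0.0133 t 36.48 F [0.  0.2 2.7]
shift tool cm [-0.14  0.21 -0.  ]
turn about tool z 0.0043 ; after turning shift [-0.14  0.21 -0.  ]
```

```bash
python3 -m creep '[[0,-1.62,-0.47,0,0,0,0.8],[0,-1.65,-0.36,0,0,0,0.8],[0,-1.67,-0.24,0,0,0,0.8],[0,-1.68,-0.13,0,0,0,0.8],[0,-1.69,-0.01,0,0,0,0.8]]' |egrep "tcp|force|wid"
python3 -m creep '[[0,0,0,0,0,0,0.8]]' |egrep "tcp|force|wid"
python3 -c "
from h import *
delta(c2w(.001,-.0346,.3239),-85.25)"
```

```text
tcp_pos: [0.6168, -0.0829, 0.3247]
contact_force: [3.8, -4.3, 2.3]
width: 0.0132
tcp_pos: [0.6164, -0.0772, 0.3244]
contact_force: [1.8, 2.5, 6.9]
width: 0.0131
tcp [ 0.6164 -0.0772  0.3244] chest [ 0.003  -0.031   0.3244] jawang -84.94 tilt [ 0.005  0.001 -1.   ] w 0.0131 t 36.98 F [1.8 2.5 6.9]
shift tool cm [-0.2   0.36  0.05]
turn about tool z 0.0054 ; after turning shift [-0.2   0.36  0.05]
```

```bash
python3 -m creep '[[0,-1.68,0.11,0,0,0,0.8],[0,-1.67,0.23,0,0,0,0.8],[0,-1.65,0.34,0,0,0,0.8],[0,-1.62,0.46,0,0,0,0.8],[0,-1.59,0.57,0,0,0,0.8]]' |egrep "tcp|force|wid"
python3 -m creep '[[0,0,0,0,0,0,0.8]]' |egrep "tcp|force|wid"
python3 -m creep '[[0,-1.54,0.68,0,0,0,0.8],[0,-1.49,0.79,0,0,0,0.8],[0,-1.43,0.89,0,0,0,0.8],[0,-1.37,0.99,0,0,0,0.8],[0,0,0,0,0,0,0.8]]' |egrep "tcp|force|wid"
python3 -c "
from h import *
s=telemetry.observe();c=w2c(s['tcp_pos'])[0];y,z=c[1]+.042,c[2]+.019-.102;print('phi',np.arctan2(z,y),'r',np.hypot(y,z))
delta(c2w(.001,.1059,.2733),-85.25)"
```

```text
tcp_pos: [0.6103, 0.0004, 0.3066]
contact_force: [5.6, -1.7, 3.3]
width: 0.0133
tcp_pos: [0.6098, 0.0049, 0.305]
contact_force: [5.7, 4.1, -3.4]
width: 0.0132
tcp_pos: [0.6049, 0.0621, 0.2705]
contact_force: [8.4, 3.0, -5.3]
width: 0.013
phi 0.8936054707543483 r 0.24054341153290767
tcp [0.6049 0.0621 0.2705] chest [0.0031 0.1087 0.2705] jawang -84.98 tilt [ 0.003  0.001 -1.   ] w 0.0130 t 37.90 F [ 8.4  3.  -5.3]
shift tool cm [-0.21  0.28 -0.28]
turn about tool z 0.0048 ; after turning shift [-0.21  0.28 -0.28]
```

```bash
python3 -m creep '[[-0.1,-1.29,1.08,0,0,0,0.8],[-0.1,-1.22,1.17,0,0,0,0.8],[0,-1.13,1.25,0,0,0,0.8],[0,0,0,0,0,0,0.8]]' 35 |egrep "tcp|force|wid"
python3 -m creep '[[0,-0.9,1.13,0,0,0,0.8],[0,-0.83,1.19,0,0,0,0.8],[0,0,0,0,0,0,0.8]]' |egrep "tcp|force|wid"
python3 -c "
from h import *
s=telemetry.observe();c=w2c(s['tcp_pos'])[0];y,z=c[1]+.042,c[2]+.019-.102;print('phi',np.arctan2(z,y),'r',np.hypot(y,z))
delta(c2w(.001,.1596,.2151),-85.25)"
```

```text
tcp_pos: [0.6017, 0.0975, 0.2357]
contact_force: [10.7, 2.5, -5.5]
width: 0.0128
tcp_pos: [0.6, 0.1145, 0.2124]
contact_force: [10.4, 2.7, -5.7]
width: 0.0126
phi 0.5669954783338055 r 0.2410092321440071
tcp [0.6    0.1145 0.2124] chest [0.0025 0.1613 0.2124] jawang -85.07 tilt [ 0.007  0.001 -1.   ] w 0.0126 t 38.48 F [10.4  2.7 -5.7]
shift tool cm [-0.15  0.17 -0.27]
turn about tool z 0.0032 ; after turning shift [-0.15  0.17 -0.27]
```

```bash
python3 -m creep '[[0,-0.76,1.23,0,0,0,0.8],[0,-0.68,1.28,0,0,0,0.8],[0,-0.51,1.09,0,0,0,0.8],[0,-0.23,0.56,0,0,0,0.8],[0,-0.22,0.56,0,0,0,0.8]]' |egrep "tcp|force|wid"
python3 -m creep '[[0,-0.2,0.57,0,0,0,0.8],[0,-0.2,0.57,0,0,0,0.8],[0,0,0,0,0,0,0.8]]' |egrep "tcp|force|wid"
python3 -c "
from h import *
s=telemetry.observe();c=w2c(s['tcp_pos'])[0];y,z=c[1]+.042,c[2]+.019-.102;print('phi',np.arctan2(z,y),'r',np.hypot(y,z))
delta(c2w(.001,.1875,.1565),-85.25)"
```

```text
tcp_pos: [0.5979, 0.1375, 0.1668]
contact_force: [6.5, 1.6, 0.7]
width: 0.0127
tcp_pos: [0.5976, 0.1418, 0.1548]
contact_force: [8.2, 3.8, -5.4]
width: 0.013
phi 0.30162047450982277 r 0.2416220959735745
tcp [0.5976 0.1418 0.1548] chest [0.0024 0.1887 0.1548] jawang -85.15 tilt [ 0.006  0.002 -1.   ] w 0.0130 t 39.15 F [ 8.2  3.8 -5.4]
shift tool cm [-0.14  0.12 -0.17]
turn about tool z 0.0018 ; after turning shift [-0.14  0.12 -0.17]
```

```bash
python3 -m creep '[[0,-0.15,0.46,0,0,0,0.8],[0,-0.14,0.46,0,0,0,0.8],[0,-0.12,0.46,0,0,0,0.8],[0,-0.12,0.47,0,0,0,0.8],[0,-0.1,0.47,0,0,0,0.8]]' |egrep "tcp|force|wid"
python3 -m creep '[[0,-0.1,0.47,0,0,0,0.8],[0,-0.09,0.47,0,0,0,0.8],[0,-0.08,0.48,0,0,0,0.8],[0,-0.07,0.48,0,0,0,0.8],[0,-0.06,0.48,0,0,0,0.8]]' |egrep "tcp|force|wid"
python3 -c "
from h import *
s=telemetry.observe();c=w2c(s['tcp_pos'])[0];y,z=c[1]+.042,c[2]+.019-.102;print('phi',np.arctan2(z,y),'r',np.hypot(y,z))
delta(c2w(.001,.1978,.1095),-85.25)"
```

```text
tcp_pos: [0.5972, 0.1478, 0.1326]
contact_force: [6.6, 1.1, 1.5]
width: 0.0133
tcp_pos: [0.5969, 0.1521, 0.1088]
contact_force: [6.5, 1.1, 0.5]
width: 0.0134
phi 0.10648383870701406 r 0.24244710424646038
tcp [0.5969 0.1521 0.1088] chest [0.0026 0.1991 0.1088] jawang -85.17 tilt [ 0.007  0.002 -1.   ] w 0.0134 t 39.98 F [6.5 1.1 0.5]
shift tool cm [-0.16  0.13 -0.07]
turn about tool z 0.0014 ; after turning shift [-0.16  0.13 -0.07]
```

```bash
python3 -m creep '[[0,-0.03,0.4,0,0,0,0.8],[0,-0.02,0.4,0,0,0,0.8],[0,-0.02,0.4,0,0,0,0.8],[0,-0.01,0.4,0,0,0,0.8],[0,0,0.4,0,0,0,0.8]]' |egrep "tcp|force|wid"
python3 -m creep '[[0,0,0.3,0,0,0,0.8],[0,0,0.2,0,0,0,0.8],[0,0,0,0,0,0,0.8]]' |egrep "tcp|force|wid"
python3 -c "
from h import *
s=telemetry.observe();c=w2c(s['tcp_pos'])[0];y,z=c[1]+.042,c[2]+.019-.102;print('phi',np.arctan2(z,y),'r',np.hypot(y,z))
delta(c2w(.001,.1978,.077),-85.25)"
```

```text
tcp_pos: [0.5968, 0.1539, 0.0888]
contact_force: [6.0, 4.1, 0.2]
width: 0.013
tcp_pos: [0.5967, 0.1541, 0.0834]
contact_force: [7.4, 4.0, -3.2]
width: 0.0129
phi 0.0016621459951769054 r 0.2430636667006771
tcp [0.5967 0.1541 0.0834] chest [0.0026 0.2011 0.0834] jawang -85.14 tilt [ 0.007  0.004 -1.   ] w 0.0129 t 40.65 F [ 7.4  4.  -3.2]
shift tool cm [-0.16  0.33  0.64]
turn about tool z 0.0020 ; after turning shift [-0.16  0.33  0.64]
```

```bash
python3 -m creep '[[0,0.05,0.2,0,0,0,0.8],[0,0.05,0.2,0,0,0,0.8],[0,0,0,0,0,0,0.8]]' |egrep "tcp|force|wid"
python3 -m creep '[[0,0,0.2,0,0,0,0.8],[0,0,0.1,0,0,0,0.8],[0,0,0,0,0,0,0.8]]' |egrep "tcp|force|wid"
```

```text
tcp_pos: [0.5967, 0.1542, 0.0796]
contact_force: [7.1, 5.4, -2.6]
width: 0.0129
tcp_pos: [0.5967, 0.1542, 0.0767]
contact_force: [6.4, 5.7, -1.6]
width: 0.0128
```

```bash
python3 -m creep '[[0,0,0.1,0,0,0,0.8],[0,0,0.1,0,0,0,0.8],[0,0,0,0,0,0,0.8]]' |egrep "tcp|force|wid"
python3 -m creep '[[0,0,0.1,0,0,0,0.8],[0,0,0.1,0,0,0,0.8],[0,0,0,0,0,0,0.8]]' |egrep "tcp|force|wid"
```

```text
tcp_pos: [0.5967, 0.1542, 0.0748]
contact_force: [6.8, 6.9, -0.6]
width: 0.0134
tcp_pos: [0.5968, 0.1542, 0.0728]
contact_force: [6.4, 5.7, -1.4]
width: 0.013
```

```bash
python3 - <<'E'
from h import *
im,d=snapshot("side"); cv2.imwrite("pics/s10.png",cv2.resize(im[130:330,210:430],None,fx=3.4,fy=3,interpolation=cv2.INTER_CUBIC)); 
# plate depth points: sample
Q=[]
for x in(-.09,-.06,-.03,0.03,.06,.09):
  for y in(-.03,.0,.03,.06,.09,.12,.145):
    u,v=proj("side",[c2w(x,y,.102)])[0].round().astype(int)
    p=bydepth("side",[(u,v)],[d[v,u]]); c=w2c(p)[0]; Q.append(c)
Q=np.array(Q); 
m=(abs(Q[:,2]-.11)<.03)&(Q[:,2]<.125); A=np.c_[Q[m,1],np.ones(m.sum())]; k=np.linalg.lstsq(A,Q[m,2],rcond=None)[0]; print(m.sum(),len(Q),"slope",k,"z at hinge",k[0]*-.042+k[1]); print(Q[m].round(3)[::4])
E
```

```text
29 42 slope [0.01161472 0.1031588 ] z at hinge 0.10267097663877292
[[-0.09  -0.031  0.102]
 [-0.093  0.092  0.106]
 [-0.06   0.001  0.103]
 [-0.061  0.121  0.105]
 [-0.032  0.031  0.104]
 [-0.031  0.145  0.103]
 [ 0.027  0.094  0.106]
 [ 0.092 -0.003  0.1  ]]
```

View pics/s10.png

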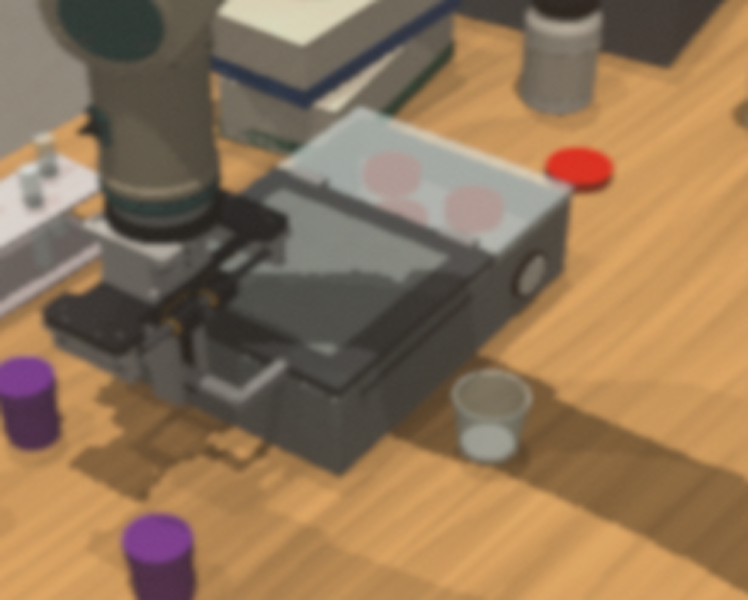

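The view shows the cover nearly or fully shut, with a depth slope of about 0.01, and three red lids visible through the roof. I'll keep pressing gently to feel for the stop.

```bash
python3 -m creep '[[0,0,0.1,0,0,0,0.8],[0,0,0.1,0,0,0,0.8],[0,0,0,0,0,0,0.8]]' |egrep "tcp|force|wid"
python3 -m creep '[[0,0,0.1,0,0,0,0.8],[0,0,0.1,0,0,0,0.8],[0,0,0,0,0,0,0.8]]' |egrep "tcp|force|wid"
python3 -m creep '[[0,0,0.1,0,0,0,0.8],[0,0,0.1,0,0,0,0.8],[0,0,0,0,0,0,0.8]]' |egrep "tcp|force|wid"
```

```text
tcp_pos: [0.5968, 0.1541, 0.0708]
contact_force: [6.8, 6.7, -1.5]
width: 0.013
tcp_pos: [0.5968, 0.1541, 0.0698]
contact_force: [4.7, 5.7, 5.9]
width: 0.0128
tcp_pos: [0.5969, 0.1542, 0.0696]
contact_force: [1.4, 4.3, 17.9]
width: 0.0131
```

The stop is felt: Fz is +18 N with no more travel, so the cover is shut. I'll release gently and retreat straight up.

```bash
python3 -m creep '[[0,0,-0.2,0,0,0,0.8],[0,0,0,0,0,0,4],[0,0,0,0,0,0,4],[0,0,0,0,0,0,4],[0,0,0,0,0,0,4]]' |egrep "tcp|force|wid"
python3 -m creep '[[0,0,-1,0,0,0,4],[0,0,-2,0,0,0,4],[0,0,-4,0,0,0,4],[0,0,-4,0,0,0,4],[0,0,-4,0,0,0,4]]' |egrep "tcp|force|wid"
python3 -m creep '[[0,-4,-4,0,0,0,4],[0,-4,0,0,0,0,4],[0,-4,0,0,0,0,4],[0,-4,0,0,0,0,4],[0,0,0,0,0,0,4]]' |egrep "tcp|force|wid"
python3 - <<'E'
from h import *
im,d=snapshot("side"); cv2.imwrite("pics/s11.png",cv2.resize(im[130:330,210:430],None,fx=3.4,fy=3,interpolation=cv2.INTER_CUBIC))
im2,d2=snapshot("top"); cv2.imwrite("pics/t11.png",im2)
for n,D in(("side",d),("top",d2)):
    Q=[]
    for x in np.arange(-.09,.091,.02):
      for y in np.arange(-.035,.15,.01):
        u,v=proj(n,[c2w(x,y,.102)])[0].round().astype(int); Q.append(w2c(bydepth(n,[(u,v)],[D[v,u]]))[0])
    Q=np.array(Q); m=(abs(Q[:,2]-.102)<.015); k=np.polyfit(Q[m,1],Q[m,2],1); print(n,m.sum(),len(Q),"slope %.4f"%k[0],"hinge z %.4f"%np.polyval(k,-.042),"edge z %.4f"%np.polyval(k,.155))
E
```

```text
tcp_pos: [0.5922, 0.1502, 0.0674]
contact_force: [-0.1, -1.0, -0.1]
width: 0.0362
tcp_pos: [0.5924, 0.1509, 0.22]
contact_force: [0.6, 0.6, -0.1]
width: 0.0399
tcp_pos: [0.5765, 0.3116, 0.2482]
contact_force: [-0.2, 1.9, 0.2]
width: 0.04
side 190 190 slope -0.0002 hinge z 0.1032 edge z 0.1031
top 188 190 slope 0.0024 hinge z 0.1034 edge z 0.1039
```

View pics/s11.png

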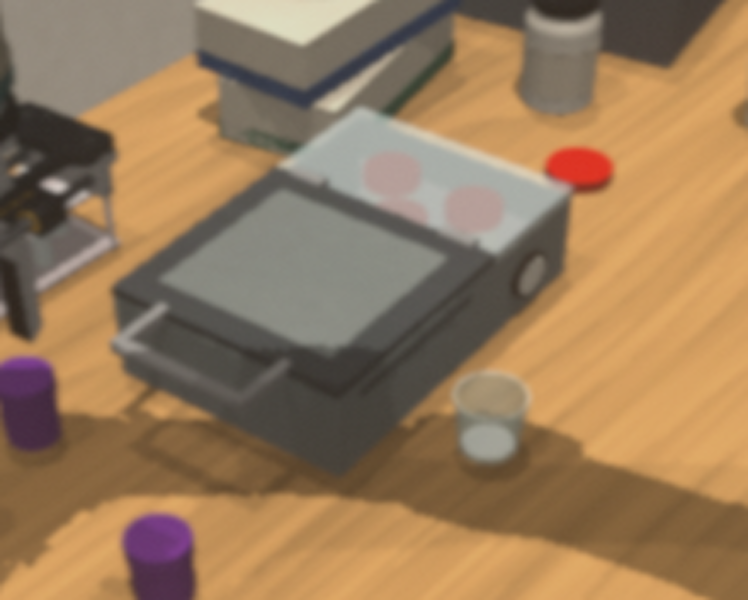

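View pics/t11.png

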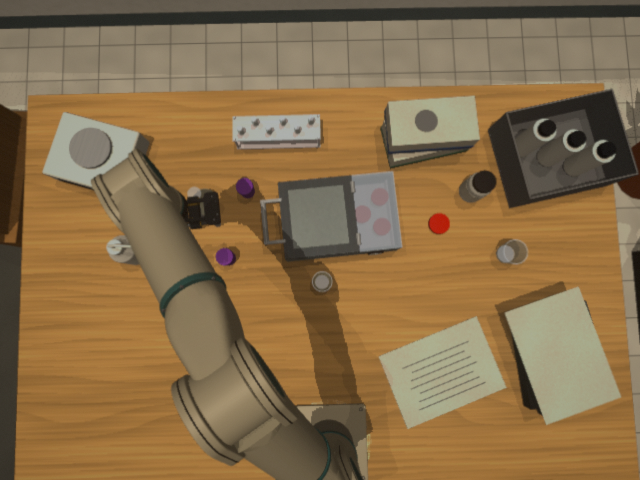

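The cover lies flat (plate slope -0.0002 from the side, +0.002 from the top). The three lids show in place under the roof at about (372,195), (380,226) and (362,213), and the gripper touches nothing. Handing in.

```bash
python3 -c "
from h import *
print(telemetry.observe()['contact_force'].round(1)); r.job_done(); print('handed in')"
```

```text
[ 0.5 -0.4 -0.5]
the job is handed in; nothing more can be done
handed in
```

I carried out every step of the job and handed it in after about 43 s of robot time. No verdict was reported, so the checks below are my own.

**What I did**
- I drew the tray out to its stop and stood the three red-lidded jars that were out on it.
- I pushed the tray home: 118 mm of travel, ending at the stop.
- I stood the cartridge in the bay at about chest (0, 84 mm).
- I brought the cover over by its bar and held it all the way to the stop. The last 0.3 rad was stepped at about 0.25 rad/s or slower, well under the slam limit.

**What the last checks showed**
- **Cover:** the plate lies flat, with a slope of about 0 in the side view and 0.002 in the top view, and its edge is about 103 mm above the table.
- **Jars:** the three lids show in place under the clear roof.
- **Other items:** I didn't measure the bystanders at the end. Those visible in the last pictures look unmoved; in the last top picture the arm partly hides the flask and wash bottle.
- **Robot:** the gripper stands clear and the measured forces are near zero.

**What disagreed or could not be checked**
- **Bar slip:** the tool ended about 7 mm lower than my arc model predicted at the shut position. The bar probably slid a little between the pads, so I relied on the felt stop (+18 N) and the measured plate slope instead.
- **Cartridge:** once the cover was shut I couldn't see it. It was upright in the last picture before that.
- **Chest position:** the two cameras disagreed by about 2–3 mm, within what the job could tolerate.

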